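Prop open the hood of a tube-rack decapper

ROBOT

A 7-joint arm with a two-finger parallel gripper is mounted at the origin on the work surface. World frame = base frame: x ahead of the robot, y to its left, z up, the work surface at z = 0. Lengths are in mm, angles in rad, forces in N, time in s.
With the tool pointing down it reaches from about 400 to 875 mm from the base axis. Payload 4.4 kg.
Tool frame: the origin (TCP) lies at the centre of the arm's flange, where the gripper is bolted on; the fingertips stand 173 mm ahead of it and the grasp point (between the pads) lies 155 mm ahead of it; z points along the fingers, y is the direction in which the jaws open and shut (so a half turn about z gives the same grasp; the last joint's range is limited). The gripper opens to 85 mm and grips with 20 to 120 N. Pads are 22 mm wide; open, the fingers measure 114 mm over their backs; the gripper's body (76 mm by 85 mm) begins 54 mm behind the grasp point. The pads swing forward as they close: fully open they stand 13 mm farther back than shut.
Start: joints at [1.091, 0.628, 0.038, 1.517, -0.027, 0.996, -0.02], TCP at [261.381, -595.143, 404.713] pointing down, gripper open.
Joint ranges: [-3.06, 3.06], [-0.37, 2.12], [-1.25, 1.32], [0.18, 2.47], [-1.1, 4.24], [0.23, 1.98], [-2.94, 2.94]. Speed limits (rad/s): [2.57, 2.57, 3.14, 3.14, 3.14, 3.14, 3.14].

INTERFACE

Orientations are given as [roll, pitch, yaw] about the fixed x, y, z axes, in that order (R = Rz(yaw) Ry(pitch) Rx(roll)).
In Python, from cell import * gives the robot as it stands. The module is installed in compiled form; this text tells all that it offers.
- The arm moves only by the shell command python3 -m jog 'ROWS'. ROWS is JSON, one flat list of numbers, 5 for each row, row after row: the shift along the tool's x, y, z in mm, then the turn about the tool's z in degrees, then the finger opening in mm, from 0 to 85.4. A call has 1 to 20 rows; each row is the pose to reach, as a shift and turn from the pose commanded when the call began, along the tool's axes at that moment; what a row does not reach only later rows make up. A row lasts 1/12 s, in which the tool goes at most 41.7 mm and 7.16 degrees, less where a joint would pass 70% of its speed; a pose out of reach is approached as far as the arm can. A call with a gripper value outside its range is refused whole. The fingers move at their own pace and stop on an object; the grip force is fixed at half the most. Time passes only in rows, so rows that repeat a pose let the fingers close. It gives the time, the measured TCP pose, the force and the opening at its end, in the units of the state.
- read_state(): the state, without advancing time (a new reading comes with each control period).
- get_image(name): name is "scene" or "top"; returns (picture, depth): 384x512x3 uint8, blue, green, red; 384x512 float32, mm along the optical axis (not along the pixel's ray), 0 where there is no reading.
- camera_params(name): a dict with "K" (3x3 intrinsics, pixels), "T" (4x4, takes a point from camera to world coordinates). Camera axes: x right, y up, looking along -z (the intrinsics and any distortion apply to the point x, -y, -z); pixel columns grow to the right and rows downward; lengths in mm; the calibration is good to about 2 mm. A picture is of the moment at which its call begins. camera_params takes no time and is no camera call.
- finish_job(): hands the job in, once; it reports no verdict.
The state is a dict: "clock": time; "qpos": joint angles; "qd": joint speeds; "tau": joint torques, N m; "eef_pos": TCP position; "tool_rot": TCP orientation; "force": force on the tool from outside, world axes, zero at the start; "torque": the same for the moment, N m; "width": finger opening in mm.
Only numpy, scipy, OpenCV 4.12 (cv2) and the standard library are available. Lean on these libraries where they do the work, as an engineer would, in place of code of your own. Each camera call takes 0.05 s, during which the arm holds its last target.

TASK

Open the hood of the bench decapper and prop it: swing the prop rod up from its saddle and feel its tip into the holding hole under the hood, so that the hood stands open by itself with its weight on the rod. Be gentle with the rod, do not force it against the hood, and leave the tube racks, the scanner pad and the jar where they are.

Things in the scene. Friction and masses are not known exactly. Their poses are not given: they have to be found in the camera images.
- decapper: White bench instrument, 272 deep (x), 340 wide (y), 123 mm high, fixed on the bench. Origin: centre of its underside; x to its rear, away from the robot, y left, z up. In its frame the hood's hinge line runs along y through (120, 0, 105) mm, the prop rod's pivot axis along y through (-80, 90, 93). Deck inside at z = 61; front wall outer face at x = -107; front and side walls end at z = 96 mm.
- hood: Hood, about 0.5 kg: panel 225 mm long, 324 wide, 24 mm rim, hinged at the rear. Origin: middle of the hinge line; closed, its axes are decapper's. Opens about +y, front edge up, 0 to a stop at 1.25 rad. Damped hinge (6 N m s/rad both ways, little friction): let go, it sinks at about 0.03 rad/s at 1.1 rad, 0.05 at 0.9. Propped it stands at about 0.87 rad, 0.09 rad lower than with the tip on the keeper's face.
- hood_bar (a point): Middle of the hood's pull bar: aluminium, 14 mm in diameter, 140 mm long along y, on two posts 116 mm apart. Its axis is 267 mm from the hinge line (hood x = -267, z = 0), 42 mm ahead of the hood's front edge; 105 mm above the bench when closed.
- keeper_mid (a point): Steel keeper plate under the hood, 30 wide, 150 mm long, face at hood z = 0 (level with the hinge line), with the round holding hole: 11 mm wide, blind, 10 mm deep, rim chamfered 2 mm. This point is at hood (-106, 90, 0) mm, the middle of where the hole may be: the plate is screwed through slots, so the hole itself lies up to 20 mm nearer to or farther from the hinge. It is not measured; feel for it.
- prop_rod: Steel prop rod, 8 mm thick. Origin on its pivot axis; x along the rod to the tip. Stowed (0 rad) it lies level, tip to the rear, in a saddle 32 mm above the deck; it swings tip up and forward about the pivot, in the plane decapper y = 90 mm, to a stop at 1.3 rad; nearly free, drops back if let go. Pushed against the hood it lifts it against the dampers: swing slowly there, never press over 16 N.
- rod_grip (a point): Centre of the rod's pinch grip, 55 mm from the pivot: two black discs on a cross pin through the rod, 20 mm in diameter, 20 mm over their outer faces (along y), free to turn on the pin. A gripper clears the open hood if it leans about 0.4 rad, fingers pointing down and to the rear.
- rod_tip (a point): Apex of the rod's round tip, 172 mm from the pivot. With the rod at angle f and its tip on the keeper's face the hood stands at atan2(172 sin f - 12, 200 - 172 cos f), 0.93 to 0.98 rad. The tip meets the hole at f between 0.49 and 0.75 rad, rod about square to the hood; there it carries 3 to 8 N of hood weight.
- deck_rack: Bystander: tube rack 127 x 85 x 35 mm with 96 small dark caps, on the deck beside the rod. Origin: centre of its underside.
- spare_rack: Bystander: closed tube rack with a clear lid, 127 x 85 x 46 mm, on the bench to the right of the instrument. Origin: centre of its underside.
- scan_pad: Bystander: flat white scanner pad 150 x 150 x 10 mm on the bench to the left of the instrument. Origin: centre of its underside.
- buffer_jar: Bystander: white jar, 60 mm in diameter, 85 mm high, on the bench to the right of the instrument. Origin: centre of its underside.

How it is judged:
By the outcome, as a careful person would: the job done as asked, in the order asked, and still so for the second after the job is handed in, with the robot touching nothing.
It also fails if it takes over 72 s, if anything falls off the work surface, if the arm or the gripper's body presses on something with over 40 N, if the wrist force passes 120 N, or if a joint passes its speed limit or range.

## Working session

There is one attempt and no reset: what is moved stays moved. The work goes in short steps, Python scripts to look and compute and a shell command to move; the robot and the scene stay as the last step left them, time stands still between calls to the robot, and variables do not carry over. Pictures are saved under pics/ and viewed, and the job is handed in when it is done.

```bash
mkdir -p pics
python3 - <<'E'
from cell import *
import cv2
s=read_state()
for k in s: print(k,s[k])
for n in("scene","top"):
    im,d=get_image(n); cv2.imwrite(f"pics/{n}0.png",im)
    import numpy as np
    np.save(f"{n}0.npy",d)
    p=camera_params(n); print(n,p)
E
```

```text
clock 0.0
qpos [ 1.09116637  0.62934257  0.03844107  1.51836808 -0.0269775   0.99631448
 -0.01998684]
qd [ 0.00078565  0.0004648   0.00139574  0.00106544 -0.00027149  0.00169165
  0.00069455]
tau [ 1.98706821e-04 -5.63396323e+01  1.22617140e+00 -1.93435639e+01
  1.09784456e-02  1.06581356e-02 -1.24029563e-05]
eef_pos [ 261.28493382 -594.84618023  403.79105154]
tool_rot [-3.13967868e+00  4.35607494e-05  4.13856114e-01]
force [-0.13159026 -0.12877437  0.7484737 ]
torque [-0.01662368  0.01299274  0.05463182]
width 85.37727204786869
scene {'K': array([[385.7123411 ,   0.        , 256.78178102],
       [  0.        , 385.7123411 , 197.98495538],
       [  0.        ,   0.        ,   1.        ]]), 'T': array([[ 4.32221490e-01, -5.51865248e-01,  7.13182537e-01,
         1.26457525e+03],
       [ 9.01555581e-01,  2.47305607e-01, -3.55017564e-01,
        -2.78554067e+02],
       [ 1.95478156e-02,  7.96419918e-01,  6.04427992e-01,
         6.60246266e+02],
       [ 0.00000000e+00,  0.00000000e+00,  0.00000000e+00,
         1.00000000e+00]])}
top {'K': array([[360.61828571,   0.        , 251.47813994],
       [  0.        , 360.61828571, 194.5375454 ],
       [  0.        ,   0.        ,   1.        ]]), 'T': array([[-1.25284761e-02,  9.90900568e-01, -1.34011571e-01,
         4.83985938e+02],
       [-9.99494518e-01, -1.63264342e-02, -2.72792095e-02,
         3.83864492e+01],
       [-2.92189153e-02,  1.33602063e-01,  9.90604232e-01,
         9.87331596e+02],
       [ 0.00000000e+00,  0.00000000e+00,  0.00000000e+00,
         1.00000000e+00]])}
```

View pics/scene0.png

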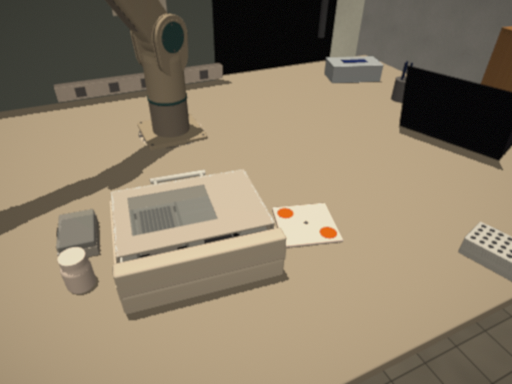

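View pics/top0.png

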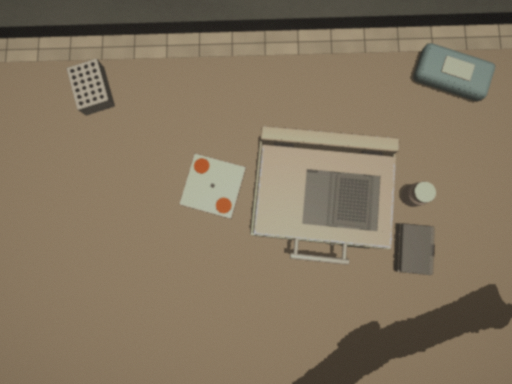

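```bash
cat > h.py <<'E'
import numpy as np, cv2
from cell import *
def px2w(n,u,v,d):
    p=camera_params(n);K=p["K"];T=p["T"]
    c=np.array([(u-K[0,2])/K[0,0]*d,-(v-K[1,2])/K[1,1]*d,-d,1]);return (T@c)[:3]
def w2px(n,P):
    p=camera_params(n);K=p["K"];c=np.linalg.inv(p["T"])@np.append(P,1)
    return np.array([K[0,2]+K[0,0]*c[0]/-c[2],K[1,2]+K[1,1]*c[1]/c[2]])
def ray(n,u,v):
    p=camera_params(n);o=p["T"][:3,3];return o,px2w(n,u,v,1000)-o
def tri(a,b):
    A=[];B=[]
    for n,(u,v) in(("top",a),("scene",b)):
        o,r=ray(n,u,v);r/=np.linalg.norm(r);M=np.eye(3)-np.outer(r,r);A.append(M);B.append(M@o)
    return np.linalg.lstsq(np.vstack(A),np.hstack(B),rcond=None)[0]
def crop(im,x,y,w,h,s,f):
    cv2.imwrite(f,cv2.resize(im[y:y+h,x:x+w],None,fx=s,fy=s,interpolation=cv2.INTER_CUBIC))
E
python3 - <<'E'
from h import *
t=cv2.imread("pics/top0.png");s=cv2.imread("pics/scene0.png")
crop(t,240,115,200,160,4,"pics/t1.png");crop(s,90,160,200,140,4,"pics/s1.png")
d=np.load("top0.npy");ds=np.load("scene0.npy")
for n,dd,pts in(("top",d,[(262,215),(390,236),(275,165),(300,258),(340,261),(290,200),(265,135),(395,147)]),("scene",ds,[(160,181),(180,178),(200,175),(250,195),(128,230),(150,265)])):
    for u,v in pts: print(n,u,v,dd[v,u],px2w(n,u,v,dd[v,u]).round(1))
E
```

```text
top 262 215 868.20703 [551.2  37.6 120. ]
top 390 236 851.9991 [ 497.  -263.9  120.7]
top 275 165 881.4713 [672.9   3.8 122.1]
top 300 258 859.579 [447.8 -51.3 112.2]
top 340 261 856.4204 [ 439.7 -145.8  111.7]
top 290 200 867.32556 [586.  -30.3 123.7]
top 265 135 893.23065 [749.4  26.9 121.2]
top 395 147 879.58636 [ 712.4 -289.4  121.3]
scene 160 181 967.78754 [ 445.9 -143.4  104.5]
scene 180 178 985.40985 [448.8 -92.9 101.5]
scene 200 175 980.5676 [470.6 -46.1 111.3]
scene 250 195 898.92444 [612.8  28.1 122.1]
scene 128 230 791.37085 [ 622.2 -252.1  124.4]
scene 150 265 718.10333 [ 735.4 -233.7  123. ]
```

View pics/t1.png

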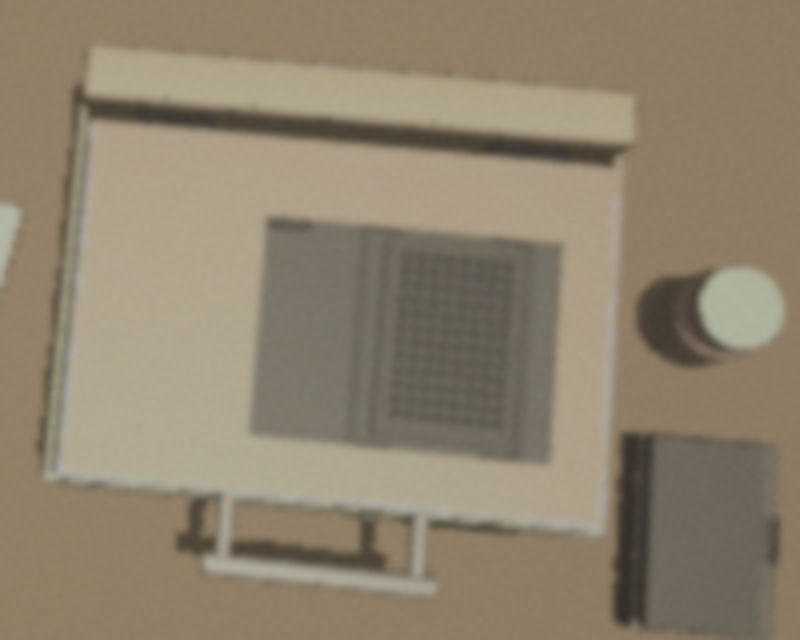

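View pics/s1.png

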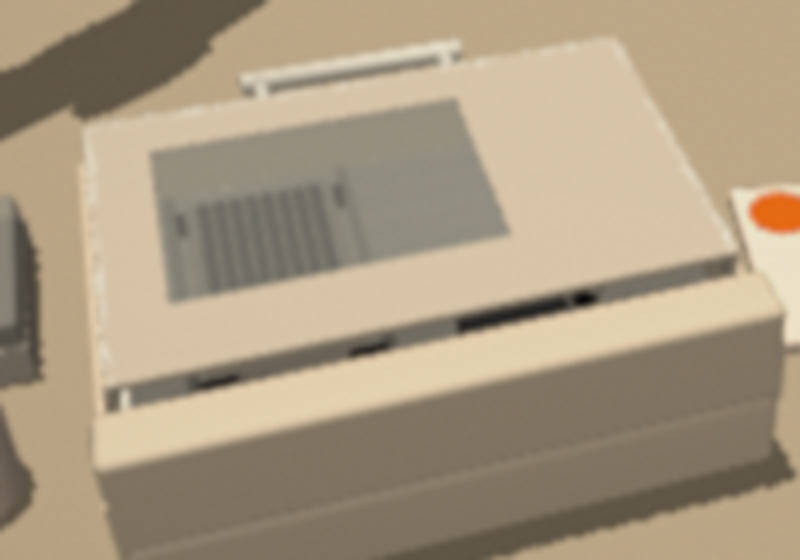

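Run:
```python
from h import *
L=tri((291,256.2),(205,172));R=tri((349,262),(150.8,180.3))
M=tri((320,259.2),(178,176.2))
print(L,R,M,(L+R)/2,np.linalg.norm(L-R), np.arctan2(-(L-R)[0],(L-R)[1]))
d=np.load("top0.npy")
# bar points from depth
pts=[];
for v in range(245,275):
  for u in range(285,355):
    P=px2w("top",u,v,d[v,u])
    if 100<P[2]<120: pts.append(P)
pts=np.array(pts);print(len(pts))
# instrument pixels z 100..130 -> minAreaRect
v,u=np.mgrid[100:300,220:420]
P=np.array([px2w("top",a,b,d[b,a]) for a,b in zip(u.ravel(),v.ravel())])
m=(P[:,2]>112)&(P[:,2]<130)&(P[:,1]<80)&(P[:,1]>-310)
Q=P[m][:,:2].astype(np.float32)
img=np.zeros((600,600),np.uint8)
for q in Q: img[int(q[0]-350),int(q[1]+380)]=255
img=cv2.morphologyEx(img,cv2.MORPH_CLOSE,np.ones((7,7)));img=cv2.morphologyEx(img,cv2.MORPH_OPEN,np.ones((25,25)))
c=max(cv2.findContours(img,0,1)[0],key=cv2.contourArea)
r=cv2.minAreaRect(c);print("center x,y",r[0][1]+350,r[0][0]-380,r[1],r[2])
```

```text
[452.71720578 -28.80022536 105.08299687] [ 437.50764515 -165.92512754  107.94577029] [444.70571835 -98.10314858 106.02507518] [445.11242546 -97.36267645 106.51438358] 137.99552529981514 -0.11046603403884568
436Traceback (most recent call last):
  File "<stdin>", line 15, in <module>
  File "h.py", line 4, in px2w
    p=camera_params(n);K=p["K"];T=p["T"]
ValueError: time passes only in moves, steps and waits
```

```bash
sed -i 's/^def px2w/_cp=camera_params\n_C={n:_cp(n) for n in ("top","scene")}\ncamera_params=lambda n:_C[n]\ndef px2w/' h.py
python3 - <<'E'
from h import *
d=np.load("top0.npy")
def plane(u,v,z):
    o,r=ray("top",u,v);return o+r*(z-o[2])/r[2]
def c(x,y,z):return plane(240+(x+.5)/4-.5,115+(y+.5)/4-.5,z)
for a,b,z in(((90,47),(635,95),123),((60,478),(600,532),123),((204,566),(436,589),110),((90,110),(60,478),123),((622,165),(602,530),123)):
    A=c(*a,z);B=c(*b,z);D=A-B;print(A.round(1),B.round(1),np.linalg.norm(D).round(1),np.arctan2(-D[0],D[1]).round(4),np.arctan2(D[1],D[0]).round(4))
E
```

```text
[771.1  33.6 123. ] [ 733.4 -298.3  123. ] 334.1 -0.1132 1.4576
[505.6  55.9 123. ] [ 469.9 -260.5  123. ] 318.4 -0.1124 1.4584
[452.4 -29.3 110. ] [ 437.4 -166.4  110. ] 138.0 -0.1094 1.4614
[730.9  34.3 123. ] [505.6  55.9 123. ] 226.3 -1.6663 -0.0955
[ 689.8 -287.6  123. ] [ 471.  -261.7  123. ] 220.3 -1.6886 -0.1178
```

```bash
python3 -m jog '[20,-20,-15,0,85, 55,-50,-40,0,85, 85,-78,-60,0,85, 115,-105,-80,0,85, 145,-132,-100,0,85, 175,-159,-120,0,85, 205,-186,-140,0,85, 235,-213,-160,0,85, 265,-240,-180,0,85, 295,-267,-200,0,85, 325,-294,-220,0,85, 355,-321,-240,0,85, 385,-348,-260,0,85, 410,-375,-280,0,85, 430,-390,-295,0,85, 436,-398,-300,0,85, 436,-398,-330,0,85, 436,-398,-360,0,85, 436,-398,-390,0,85, 436,-398,-420,0,85]'; python3 -c "
from cell import *
s=read_state();print(s)"
```

```text
clock: 1.77
eef_pos: [500.3, -55.1, 825.9]
tool_rot: [-3.141, 0.001, 0.414]
force: [1.4, 0.1, 1.3]
width: 84.7
{'clock': 1.7667, 'qpos': array([ 0.16864821,  0.25987001, -0.18256876,  0.97690641,  0.04959544,
        1.90912667, -1.14777511]), 'qd': array([-0.09315376,  0.21780158,  0.01547599, -1.28686555,  0.05057519,
        1.06618447, -0.01463051]), 'tau': array([ 3.87288267e-01, -3.99630833e+01, -6.93340804e-01, -1.85525823e+01,
       -7.21123978e-02, -8.96671750e-01,  1.86324888e-02]), 'eef_pos': array([500.25415923, -55.06244515, 825.9132465 ]), 'tool_rot': array([-3.14147359e+00,  5.62418382e-04,  4.14493498e-01]), 'force': array([1.37119246, 0.0942531 , 1.27829185]), 'torque': array([-0.0168643 , -0.09187615,  0.00690494]), 'width': 84.73493431004061}
```

```bash
python3 -m jog '[0,0,-15,0,85, 0,0,-30,0,85, 0,0,-45,0,85, 0,0,-60,0,85,0,0,-75,0,85,0,0,-75,0,85]'; python3 -c "
from cell import *
s=read_state();print(s['qpos'])"
```

```text
clock: 2.27
eef_pos: [485.8, -53.4, 868.2]
tool_rot: [3.123, -0.033, 0.415]
force: [0.2, -0.8, 0.4]
width: 85.1
[-0.08644256  0.25019631  0.22725903  0.87745442 -0.06203732  1.98094947
 -1.04909883]
```

```bash
python3 -m jog '[0,0,60,0,85, 0,0,60,0,85,0,0,60,0,85]'; python3 -c "
from cell import *
s=read_state();print(s['qpos'])"
```

```text
clock: 2.52
eef_pos: [489.0, -53.6, 802.5]
tool_rot: [3.129, -0.023, 0.415]
force: [0.5, -0.3, -0.1]
width: 85.2
[-0.10008276  0.21160378  0.21651727  1.11162146 -0.04664166  1.7966767
 -1.05563943]
```

```bash
python3 -m jog '[26,15,-30,0,85, 52,30,-60,0,85, 78,45,-90,0,85, 104,60,-120,0,85, 130,75,-150,0,85, 156,90,-180,0,85,182,105,-210,0,85,182,105,-210,0,85]'; python3 -c "
from cell import *
from scipy.spatial.transform import Rotation as R
s=read_state();print(s['qpos'],R.from_euler('xyz',s['tool_rot']).as_matrix()[:,2])"
```

```text
clock: 3.18
eef_pos: [570.5, -63.0, 852.5]
tool_rot: [3.104, -0.066, 0.415]
force: [0.6, -0.5, 0.2]
width: 85.3
[-0.01220993  0.41144327  0.17038223  0.67669369 -0.07686393  1.98126848
 -1.04866161] [ 0.07577244 -0.00817178 -0.99709165]
```

```bash
python3 -m jog '[35,20,-60,0,85, 70,40,-120,0,85, 104,60,-180,0,85, 140,80,-240,0,85, 175,100,-300,0,85, 210,120,-360,0,85,210,120,-360,0,85,210,120,-360,0,85]'; python3 -c "
from cell import *
from scipy.spatial.transform import Rotation as R
s=read_state();print(s['qpos'],R.from_euler('xyz',s['tool_rot']).as_matrix()[:,2])"
```

```text
clock: 3.85
eef_pos: [570.1, -62.5, 867.3]
tool_rot: [3.082, -0.103, 0.417]
force: [-0.2, -0.1, 1.0]
width: 85.1
[-0.01349205  0.41133846  0.17675691  0.63494927 -0.08133356  1.98066485
 -1.04927373] [ 0.11793008 -0.01290825 -0.992938  ]
```

```bash
python3 -m jog '[20,12,-40,0,85,40,24,-80,0,85]'; python3 -m jog '[20,12,-40,0,85,40,24,-80,0,85]';python3 -m jog '[40,24,-30,0,85,80,48,-60,0,85]'; python3 -m jog '[0,0,-40,0,85,0,0,-80,0,85]'; python3 -c "
from cell import *
from scipy.spatial.transform import Rotation as R
s=read_state();print(s['qpos'],R.from_euler('xyz',s['tool_rot']).as_matrix()[:,2])"
```

```text
clock: 4.02
eef_pos: [568.3, -62.9, 882.2]
tool_rot: [3.061, -0.139, 0.419]
force: [0.9, 0.7, 0.5]
width: 85.1
clock: 4.18
eef_pos: [563.9, -63.1, 897.3]
tool_rot: [3.04, -0.173, 0.422]
force: [0.2, -0.5, 0.7]
width: 84.9
clock: 4.35
eef_pos: [585.2, -66.3, 899.5]
tool_rot: [3.021, -0.205, 0.426]
force: [-0.3, 0.7, -0.4]
width: 85.4
clock: 4.52
eef_pos: [550.0, -62.2, 924.2]
tool_rot: [3.006, -0.229, 0.429]
force: [-1.6, 0.1, 1.5]
width: 84.8
[-0.01722666  0.38565098  0.20369362  0.51435959 -0.09734154  1.98116224
 -1.04646851] [ 0.26057405 -0.02926306 -0.96501028]
```

```bash
python3 -m jog '[20,12,-40,0,85,40,24,-80,0,85]'; python3 -m jog '[20,12,-40,0,85,40,24,-80,0,85]';python3 -m jog '[20,12,-40,0,85,40,24,-80,0,85]'; python3 -m jog '[20,12,-40,0,85,40,24,-80,0,85]'; python3 -c "
from cell import *
from scipy.spatial.transform import Rotation as R
s=read_state();print(s['qpos'],R.from_euler('xyz',s['tool_rot']).as_matrix()[:,2])"
```

```text
clock: 4.68
eef_pos: [538.2, -61.6, 943.1]
tool_rot: [2.982, -0.268, 0.435]
force: [-0.5, -0.6, -0.5]
width: 84.8
clock: 4.85
eef_pos: [528.7, -60.9, 957.4]
tool_rot: [2.963, -0.298, 0.441]
force: [-0.5, 0.9, 0.4]
width: 84.6
clock: 5.02
eef_pos: [515.9, -59.9, 973.9]
tool_rot: [2.941, -0.332, 0.447]
force: [-0.5, 0.5, 0.1]
width: 85.1
clock: 5.18
eef_pos: [501.5, -58.7, 990.3]
tool_rot: [2.918, -0.365, 0.455]
force: [0.0, -0.7, 0.0]
width: 85.1
[-0.03453532  0.32265245  0.24587261  0.41846484 -0.11605162  1.9806799
 -1.04415307] [ 0.41024929 -0.04604715 -0.91081018]
```

```bash
cat > k.py <<'E'
from h import *
from scipy.spatial.transform import Rotation as Ro
O=np.array([591,-113.9,0.]);Y=-0.111
xa=np.array([np.cos(Y),np.sin(Y),0]);ya=np.array([-np.sin(Y),np.cos(Y),0]);za=np.array([0,0,1.])
def dw(x,y,z): return O+x*xa+y*ya+z*za
def wd(P): P=np.asarray(P)-O; return np.array([P@xa,P@ya,P@za])
def hood(r,y,z,th): # hood coords (-r,y,z)
    return dw(120-r*np.cos(th)+z*np.sin(th),y,105+r*np.sin(th)+z*np.cos(th))
def tool():
    s=read_state();return s,np.array(s["eef_pos"]),Ro.from_euler('xyz',s["tool_rot"]).as_matrix()
def rel(target,depth=155):
    "tool-axis shift to bring point 'depth' ahead of TCP to target (current meas. axes)"
    s,p,M=tool();return (M.T@(np.asarray(target)-p)-[0,0,depth]).round(1)
def turn(ydir):
    s,p,M=tool();a=M.T@ydir;return [np.degrees(np.arctan2(-a[0],a[1])).round(1),np.degrees(np.arctan2(a[0],-a[1])).round(1)]
E
python3 - <<'E'
from k import *
s,p,M=tool();print(M.round(3))
t=M[:,2];jaw=xa-t*(xa@t)
print(turn(jaw),rel(dw(-147,0,105),160),rel(dw(-147,0,105)-80*t,160),"rodturn",turn(ya),s['qpos'][6])
E
```

```text
[[ 0.839  0.357  0.41 ]
 [ 0.411 -0.911 -0.046]
 [ 0.357  0.207 -0.911]]
[np.float64(-59.9), np.float64(120.1)] [-379.6 -168.1  625. ] [-379.6 -168.1  545. ] rodturn [np.float64(-149.9), np.float64(30.1)] -1.0441530687596992
```

```bash
python3 -m jog '[-10,-5,15,-1,60, -30,-14,43,-5,30, -51,-23,74,-9,30, -74,-33,106,-13,30, -97,-43,139,-17,30, -120,-53,172,-21,30, -143,-63,205,-25,30, -166,-73,238,-29,30, -189,-83,271,-33,30, -212,-94,304,-37,30, -235,-104,337,-41,30, -258,-114,370,-45,30, -281,-124,403,-49,30, -304,-135,436,-53,30, -325,-144,466,-57,30, -343,-152,492,-60,30, -358,-158,514,-60,30, -370,-164,531,-60,30, -377,-167,541,-60,30, -380,-168,545,-60,30]'
python3 - <<'E'
from k import *
s,p,M=tool();print(M.round(3),s['qpos'],s['qd'])
t=M[:,2]
print(turn(xa-t*(xa@t)),rel(dw(-147,0,105),160))
E
```

```text
clock: 6.85
eef_pos: [353.7, -80.4, 393.7]
tool_rot: [2.741, -0.011, 1.46]
force: [0.5, 0.1, -0.4]
width: 30.2
[[ 0.111  0.915  0.389]
 [ 0.994 -0.106 -0.033]
 [ 0.011  0.39  -0.921]] [-0.4048085   0.2229868   0.69270802  2.44398613 -1.03687804  0.2379394
  1.11628107] [-0.96119188  0.11880719  1.25881489  0.57178314 -1.81027756 -0.14406569
  2.17938501]
[np.float64(-0.0), np.float64(180.0)] [-10.1 -27.3 141.9]
```

```bash
python3 -m jog '[-5,-14,20,0,30,-10,-27,40,0,30,-10,-27,40,0,30]';python3 - <<'E'
from k import *
s,p,M=tool();print(s['qpos'],s['qd'])
t=M[:,2]
print(t,turn(xa-t*(xa@t)),rel(dw(-147,0,105),160))
E
```

```text
clock: 7.1
eef_pos: [342.8, -90.5, 378.1]
tool_rot: [2.777, -0.016, 1.459]
force: [-0.0, -0.9, 0.7]
width: 29.9
[-0.2639593   0.24428404  0.58091841  2.46640963 -1.09906555  0.23285893
  1.21470212] [-0.0294553  -0.0163659   0.02817118  0.00204363 -0.00819504  0.01234943
 -0.03794687]
[ 0.35568107 -0.02506913 -0.93427111] [np.float64(-0.0), np.float64(180.0)] [ -0.   -1.7 131.7]
```

```bash
python3 -m jog '[0,0,25,0,30,0,0,50,0,30]';python3 -m jog '[0,0,25,0,30,0,0,50,0,30]';python3 -m jog '[0,-5,25,0,30,0,-5,50,0,30]';python3 - <<'E'
from k import *
s,p,M=tool();print(s['qpos'],s['qd'])
t=M[:,2]
print(t,turn(xa-t*(xa@t)),rel(dw(-147,0,105),160))
E
```

```text
clock: 7.27
eef_pos: [344.2, -87.8, 368.5]
tool_rot: [2.805, -0.018, 1.46]
force: [-0.1, 0.4, -0.3]
width: 30.2
clock: 7.43
eef_pos: [345.2, -85.6, 358.0]
tool_rot: [2.836, -0.018, 1.461]
force: [0.2, 0.0, -0.2]
width: 30.3
clock: 7.6
eef_pos: [345.6, -84.8, 346.7]
tool_rot: [2.868, -0.02, 1.461]
force: [-1.8, 1.1, -0.8]
width: 29.7
[-0.18471079  0.32998257  0.47990075  2.46644096 -1.09931601  0.23328205
  1.19978802] [ 0.10270966  0.15682284 -0.13851704 -0.00022451 -0.00079972  0.00251269
 -0.03204656]
[ 0.27068296 -0.01068704 -0.96260923] [np.float64(0.1), np.float64(-179.9)] [-6.7 31.1 99.7]
```

```bash
python3 -m jog '[-3,15,20,0,30,-6,31,30,0,30,-6,31,45,0,30]';python3 -m jog '[0,0,15,0,30,0,0,30,0,30]';python3 - <<'E'
from k import *
s,p,M=tool();print(s['qpos'],s['qd'])
t=M[:,2]
print(t,turn(xa-t*(xa@t)),rel(dw(-147,0,105),160))
E
```

```text
clock: 7.85
eef_pos: [395.2, -97.6, 323.1]
tool_rot: [2.88, -0.021, 1.461]
force: [0.4, 0.2, -0.0]
width: 30.0
clock: 8.02
eef_pos: [409.5, -100.2, 307.1]
tool_rot: [2.902, -0.025, 1.462]
force: [0.4, 0.4, -0.2]
width: 30.2
[-0.05046531  0.48315154  0.33787963  2.33588746 -1.09916776  0.23365357
  1.18413481] [ 0.16882766  0.30681751 -0.19348942 -0.2051694  -0.00116262  0.0006128
 -0.03096811]
[ 0.23806272 -0.00185808 -0.97124801] [np.float64(0.1), np.float64(-179.9)] [  1.4 -14.   44.7]
```

```bash
python3 -m jog '[1,-8,0,0,36,1,-14,8,0,36]';python3 - <<'E'
from k import *
s,p,M=tool();print(s['qpos'])
t=M[:,2]
print(t,turn(xa-t*(xa@t)),rel(dw(-147,0,105),160))
E
```

```text
clock: 8.18
eef_pos: [402.2, -99.2, 305.2]
tool_rot: [2.915, -0.026, 1.462]
force: [-0.9, 0.3, 0.0]
width: 36.0
[-0.04822279  0.48205378  0.3370121   2.3498066  -1.09907791  0.23390433
  1.18847925]
[ 0.22606788  0.00131876 -0.97411066] [np.float64(0.2), np.float64(-179.8)] [ 0.9 -3.7 44.7]
```

```bash
python3 -m jog '[0,0,8,0,36,0,0,16,0,36]';python3 - <<'E'
from k import *
s,p,M=tool();print(s['qpos'])
t=M[:,2]
print(t,turn(xa-t*(xa@t)),rel(dw(-147,0,105),160))
im,d=get_image("top");cv2.imwrite("pics/top1.png",im);im,d=get_image("scene");cv2.imwrite("pics/scene1.png",im)
E
```

```text
clock: 8.35
eef_pos: [411.6, -101.0, 296.8]
tool_rot: [2.923, -0.027, 1.463]
force: [-0.0, 0.3, 0.4]
width: 35.8
[-0.03473516  0.50892208  0.32098351  2.32966824 -1.09929604  0.23332185
  1.1855201 ]
[ 0.21857634  0.00312706 -0.97581484] [np.float64(0.2), np.float64(-179.8)] [ 1.7 -9.7 34.5]
```

```bash
python3 -m jog '[2,-10,10,0,36,2,-20,20,0,36]';python3 -m jog '[0,-5,10,0,36,0,-8,20,0,36]';python3 - <<'E'
from k import *
s,p,M=tool();print(s['qpos'])
t=M[:,2]
print(t,turn(xa-t*(xa@t)),rel(dw(-147,0,105),160))
E
```

```text
clock: 8.62
eef_pos: [408.1, -100.1, 288.5]
tool_rot: [2.946, -0.031, 1.464]
force: [0.3, 1.3, 0.3]
width: 36.0
clock: 8.78
eef_pos: [412.4, -102.3, 278.0]
tool_rot: [2.963, -0.033, 1.464]
force: [0.2, -0.7, -0.5]
width: 36.1
[-0.00947737  0.55413718  0.29489925  2.32290481 -1.09923758  0.23326345
  1.18966742]
[ 0.18037132  0.01310266 -0.98351132] [np.float64(0.2), np.float64(-179.8)] [ 2.4  0.5 16. ]
```

View pics/scene1.png

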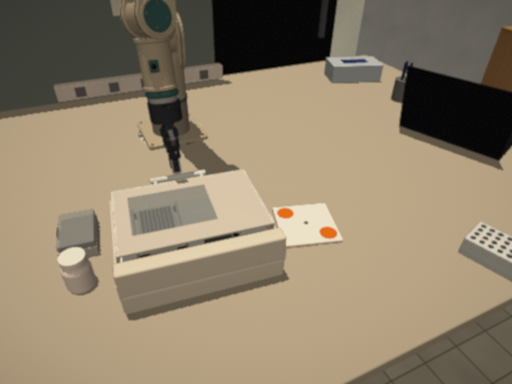

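```bash
python3 -m jog '[2,-5,8,0,36,2,-7,16,0,36]';python3 -m jog '[0,-5,10,0,36,0,-8,14,0,36]';python3 - <<'E'
from k import *
s,p,M=tool();print(s['qpos'],s['force'])
t=M[:,2]
print(t,turn(xa-t*(xa@t)),rel(dw(-147,0,105),160))
im,d=get_image("top");cv2.imwrite("pics/top2.png",im);crop(im,270,200,120,90,6,"pics/top2c.png")
im,d=get_image("scene");crop(im,130,130,120,90,6,"pics/scene2c.png")
E
```

```text
clock: 8.95
eef_pos: [416.0, -101.3, 269.7]
tool_rot: [2.976, -0.035, 1.465]
force: [-0.5, 0.2, -0.4]
width: 35.8
clock: 9.12
eef_pos: [417.5, -102.7, 262.4]
tool_rot: [2.989, -0.036, 1.465]
force: [-0.8, 0.1, -0.6]
width: 36.0
[ 0.0041489   0.59398973  0.27714757  2.30822248 -1.09935202  0.23319705
  1.18807496] [-0.81358844  0.08933775 -0.63100633]
[ 0.15494411  0.0196432  -0.98772793] [np.float64(0.3), np.float64(-179.7)] [ 2.3  2.5 -0.1]
```

View pics/scene2c.png

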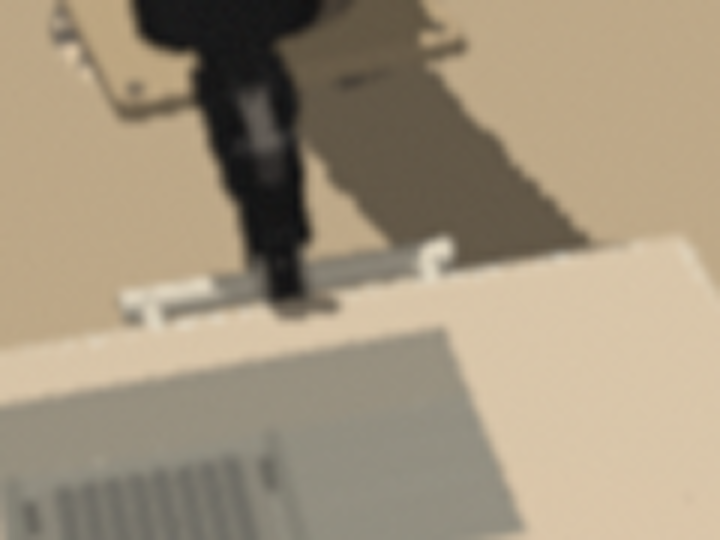

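View pics/top2c.png

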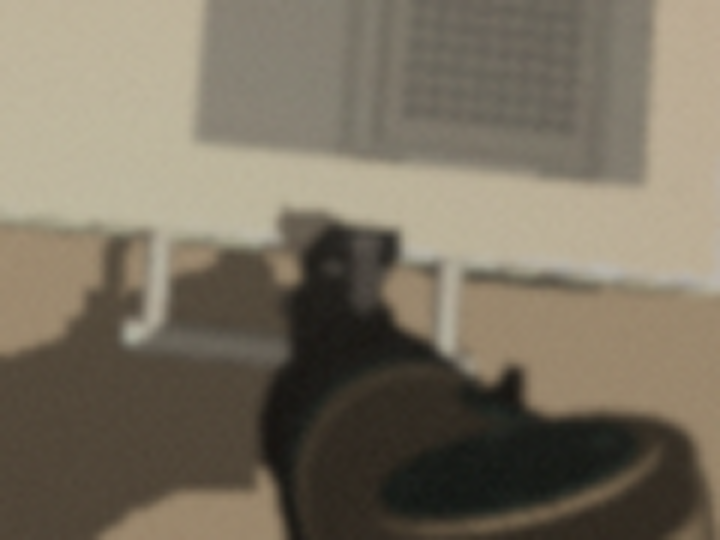

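```bash
python3 -m jog '[0,0,0,0,0,0,0,0,0,0,0,0,0,0,0,0,0,0,0,0]';python3 - <<'E'
from k import *
s,p,M=tool();print(s['qpos'],s['force'])
q=p+M[:,2]*160
print(wd(q), M.round(3))
# arc rows in tool axes
r=267
for n in range(1,41):
    th=1.22*n/40
    D=hood(r,0,0,th)-hood(r,0,0,0)
    print(n,round(th,2),(M.T@D).round(0),end=' | ')
E
```

```text
clock: 9.55
eef_pos: [419.6, -102.9, 264.1]
tool_rot: [2.982, -0.035, 1.465]
force: [6.7, 0.3, -3.5]
width: 12.2
[ 0.00318541  0.59106423  0.27738036  2.30484245 -1.10026785  0.23224563
  1.18799455] [ 6.68939623  0.33599175 -3.48769294]
[-146.1651551    -2.33955232  106.22220457] [[ 0.105  0.981  0.161]
 [ 0.994 -0.11   0.018]
 [ 0.035  0.159 -0.987]]
1 0.03 [ 0.  1. -8.] | 2 0.06 [  1.   3. -16.] | 3 0.09 [  1.   5. -24.] | 4 0.12 [  1.   7. -32.] | 5 0.15 [  1.   9. -40.] | 6 0.18 [  2.  12. -47.] | 7 0.21 [  2.  15. -55.] | 8 0.24 [  2.  18. -62.] | 9 0.27 [  3.  21. -70.] | 10 0.3 [  3.  25. -77.] | 11 0.34 [  3.  29. -84.] | 12 0.37 [  3.  33. -91.] | 13 0.4 [  4.  37. -98.] | 14 0.43 [   4.   41. -105.] | 15 0.46 [   4.   46. -112.] | 16 0.49 [   4.   51. -119.] | 17 0.52 [   4.   56. -125.] | 18 0.55 [   5.   61. -131.] | 19 0.58 [   5.   66. -137.] | 20 0.61 [   5.   72. -143.] | 21 0.64 [   5.   78. -149.] | 22 0.67 [   6.   83. -155.] | 23 0.7 [   6.   90. -160.] | 24 0.73 [   6.   96. -165.] | 25 0.76 [   6.  102. -170.] | 26 0.79 [   6.  109. -175.] | 27 0.82 [   6.  116. -180.] | 28 0.85 [   7.  122. -184.] | 29 0.88 [   7.  129. -188.] | 30 0.92 [   7.  136. -192.] | 31 0.95 [   7.  144. -196.] | 32 0.98 [   7.  151. -200.] | 33 1.01 [   7.  158. -203.] | 34 1.04 [   7.  166. -206.] | 35 1.07 [   8.  174. -209.] | 36 1.1 [   8.  181. -212.] | 37 1.13 [   8.  189. -214.] | 38 1.16 [   8.  197. -216.] | 39 1.19 [   8.  205. -218.] | 40 1.22 [   8.  213. -220.] |
```

```bash
python3 -m jog '[0,1,-5,0,0, 0,2,-12,0,0, 1,4,-20,0,0, 1,6,-28,0,0, 1,8,-36,0,0, 2,11,-44,0,0, 2,13,-51,0,0, 2,16,-58,0,0, 2,19,-66,0,0, 3,23,-73,0,0, 3,27,-80,0,0, 3,31,-87,0,0, 4,35,-95,0,0, 4,39,-102,0,0, 4,43,-108,0,0, 4,48,-115,0,0, 4,53,-122,0,0, 4,58,-128,0,0, 5,63,-134,0,0, 5,69,-140,0,0]';python3 - <<'E'
from k import *
s,p,M=tool();print(s['qpos'],s['force'])
q=p+M[:,2]*160
d=wd(q);print(d,np.arctan2(d[2]-105,120-d[0]),np.hypot(d[2]-105,120-d[0]))
th0=np.arctan2(d[2]-105,120-d[0])
for n in range(1,22):
    th=th0+(1.225-th0)*n/21
    print(n,round(th,2),(M.T@(hood(267,d[1],0,th)-q)).round(0),end=' | ')
E
```

```text
clock: 11.22
eef_pos: [462.3, -107.9, 411.5]
tool_rot: [2.993, -0.036, 1.464]
force: [-1.0, -2.1, -12.3]
width: 11.5
[-0.38368815  0.43863702  0.80559701  2.05840829 -0.60197076  0.71837786
  0.69122369] [ -1.01129203  -2.06069368 -12.34177287]
[-104.86585079   -2.44276817  253.33167559] 0.5831258116909749 269.3825102635359
1 0.61 [ 0.  7. -4.] | 2 0.64 [  0.  13. -10.] | 3 0.67 [  1.  19. -16.] | 4 0.71 [  1.  25. -21.] | 5 0.74 [  1.  31. -27.] | 6 0.77 [  1.  38. -32.] | 7 0.8 [  1.  44. -36.] | 8 0.83 [  2.  51. -41.] | 9 0.86 [  2.  58. -46.] | 10 0.89 [  2.  65. -50.] | 11 0.92 [  2.  72. -54.] | 12 0.95 [  2.  79. -58.] | 13 0.98 [  2.  86. -61.] | 14 1.01 [  2.  94. -65.] | 15 1.04 [  3. 101. -68.] | 16 1.07 [  3. 109. -71.] | 17 1.1 [  3. 117. -73.] | 18 1.13 [  3. 124. -76.] | 19 1.16 [  3. 132. -78.] | 20 1.19 [  3. 140. -80.] | 21 1.23 [  3. 148. -82.] |
```

```bash
python3 -m jog '[0,5,-4,0,0, 0,11,-9,0,0, 1,17,-15,0,0, 1,24,-20,0,0, 1,31,-26,0,0, 1,38,-31,0,0, 1,45,-36,0,0, 2,53,-42,0,0, 2,60,-47,0,0, 2,68,-52,0,0, 2,76,-56,0,0, 2,84,-60,0,0, 2,92,-64,0,0, 3,101,-68,0,0, 3,110,-71,0,0, 3,119,-74,0,0, 3,128,-77,0,0, 3,136,-79,0,0, 3,143,-81,0,0, 3,146,-82,0,0]';python3 - <<'E'
from k import *
s,p,M=tool();print(s['qpos'],s['force'],M[:,2])
q=p+M[:,2]*160
d=wd(q);print(d,np.arctan2(d[2]-105,120-d[0]),np.hypot(d[2]-105,120-d[0]))
for n in("top","scene"):
    im,dd=get_image(n);cv2.imwrite(f"pics/{n}3.png",im);np.save(n+"3.npy",dd)
    if n=="top":crop(im,240,115,200,160,4,"pics/t3.png")
E
```

```text
clock: 12.88
eef_pos: [592.4, -123.4, 519.1]
tool_rot: [2.991, -0.04, 1.464]
force: [-11.5, 2.9, 14.8]
width: 11.5
[-0.3425554   0.53497388  0.85228684  1.57592326 -0.53666559  1.11103836
  0.52180491] [-11.54439909   2.89294429  14.7830594 ] [ 0.15302513  0.02330039 -0.98794757]
[ 26.3229525   -2.90116761 360.99819868] 1.220002336885483 272.59946249668496
```

View pics/t3.png

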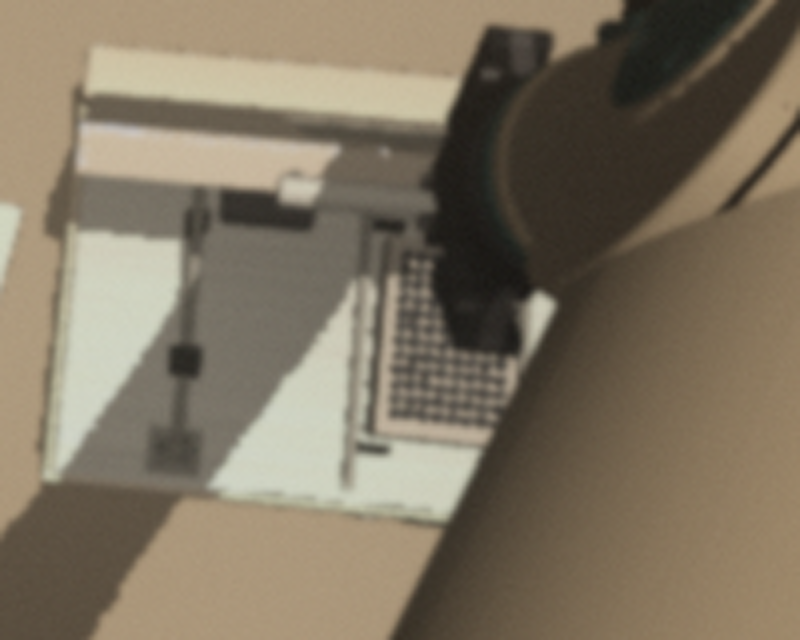

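View pics/scene3.png

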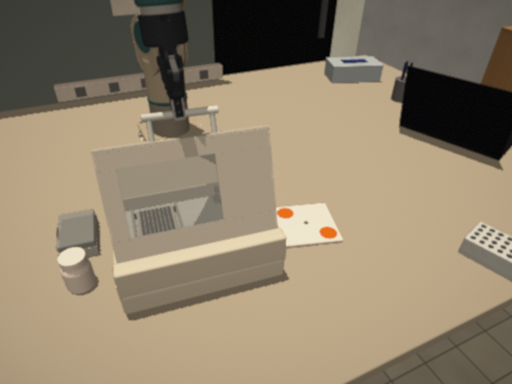

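```bash
python3 -m jog '[0,0,0,0,45, 0,0,0,0,45, 0,0,-1,0,45, 0,0,-12,0,45, 0,0,-30,0,45, 0,0,-50,4,60, 4,0,-75,10,60, 9,0,-105,17,60, 15,0,-140,24,60, 22,0,-175,31,60, 29,0,-210,38,60, 36,0,-243,45,60, 43,0,-273,52,60, 50,0,-300,59,60, 57,0,-320,66,60, 63,0,-335,73,60, 66,0,-345,80,60, 66,0,-360,87,60, 66,0,-375,90,60,66,0,-390,90,60]';python3 - <<'E'
from k import *
s,p,M=tool();print(s['qpos'],s['force'],M.round(3),turn(ya))
d=np.load("top3.npy")
for P in (dw(-25,90,93),dw(-80,90,93),dw(92,90,93)):print(w2px("top",P),"obs grip ~286,204.5")
for u,v in((286,205),(286,204),(285,205),(287,206),(286,195),(286,215)):print(px2w("top",u,v,d[v,u]),wd(px2w("top",u,v,d[v,u])))
E
```

```text
clock: 14.65
eef_pos: [547.7, -67.9, 875.8]
tool_rot: [-3.107, -0.134, -0.084]
force: [0.3, -0.8, -0.9]
width: 59.8
[-0.2071949   0.3981652   0.67501624  0.69916194 -0.35085069  1.98090936
 -1.40232967] [ 0.33062193 -0.78977248 -0.92695299] [[ 0.988 -0.079  0.136]
 [-0.083 -0.996  0.023]
 [ 0.134 -0.034 -0.99 ]] [np.float64(-178.4), np.float64(1.6)]
[285.67138252 205.47902751] obs grip ~286,204.5
[283.75543578 227.56700382] obs grip ~286,204.5
[289.64705511 159.64551866] obs grip ~286,204.5
[576.64093442 -22.09482016  99.38735163] [-24.44015926  89.64960918  99.38735163]
[579.2977382  -22.26894087  97.75473764] [-21.78041819  89.77086004  97.75473764]
[576.46304144 -19.49635614 101.45991173] [-24.90479504  92.21237618 101.45991173]
[573.6319474  -24.15147627 104.22135256] [-27.20280811  87.27229797 104.22135256]
[602.35955831 -23.14941092  93.21988456] [ 1.237007   91.45041715 93.21988456]
[552.26964788 -21.77462282  94.85886567] [-48.69692955  87.26817489  94.85886567]
```

```bash
for i in 1; do python3 -m jog '[20,0,-40,1,60,40,0,-80,1.6,60]'; python3 -m jog '[10,0,-40,0,60,20,0,-80,0,60]';python3 -m jog '[10,0,-40,0,60,20,0,-80,0,60]'; python3 -m jog '[10,0,-40,0,60,20,0,-80,0,60]'; python3 -m jog '[10,0,-40,0,60,20,0,-80,0,60]'; done
python3 - <<'E'
from k import *
s,p,M=tool();print(s['qpos'],s['force'],M.round(3),turn(ya))
E
```

```text
clock: 14.82
eef_pos: [552.2, -68.8, 879.5]
tool_rot: [-3.106, -0.136, -0.096]
force: [0.2, 0.0, -0.2]
width: 60.2
clock: 14.98
eef_pos: [536.6, -67.0, 899.5]
tool_rot: [-3.103, -0.175, -0.093]
force: [0.5, 1.3, 0.5]
width: 60.1
clock: 15.15
eef_pos: [516.9, -67.9, 920.3]
tool_rot: [-3.105, -0.217, -0.1]
force: [0.1, -1.1, 0.3]
width: 59.9
clock: 15.32
eef_pos: [498.0, -66.5, 938.7]
tool_rot: [-3.105, -0.256, -0.101]
force: [-0.5, -0.0, 0.4]
width: 60.2
clock: 15.48
eef_pos: [478.0, -65.0, 956.6]
tool_rot: [-3.104, -0.294, -0.101]
force: [-1.1, -0.4, 1.3]
width: 60.2
[ 0.03083685  0.25313613  0.11524822  0.61459862 -0.08401036  1.98096272
 -1.5733996 ] [-1.05142917 -0.35249345  1.27039263] [[ 0.952 -0.09   0.292]
 [-0.097 -0.995  0.008]
 [ 0.29  -0.036 -0.956]] [np.float64(-179.5), np.float64(0.5)]
```

```bash
python3 -m jog '[20,0,-40,0,60,40,0,-80,0,60]'; python3 -m jog '[20,0,-40,0,60,40,0,-80,0,60]'; python3 -m jog '[20,0,-40,0,60,40,0,-80,0,60]';python3 - <<'E'
from k import *
s,p,M=tool();print(s['qpos'],s['force'],M.round(3),turn(ya))
g=dw(-25,90,93);t=M[:,2]
print(rel(g,157),rel(g-100*t,157),(g-157*t), wd(g-157*t))
E
```

```text
clock: 15.65
eef_pos: [469.7, -64.8, 971.1]
tool_rot: [-3.103, -0.333, -0.103]
force: [-0.3, 0.7, 0.8]
width: 59.7
clock: 15.82
eef_pos: [460.0, -64.5, 985.0]
tool_rot: [-3.103, -0.37, -0.104]
force: [-0.9, -0.6, 0.2]
width: 59.7
clock: 15.98
eef_pos: [447.7, -64.0, 1000.0]
tool_rot: [-3.102, -0.41, -0.106]
force: [-1.3, 0.8, 1.6]
width: 60.1
[ 0.02535944  0.2184161   0.13443394  0.53444692 -0.09437008  1.98065861
 -1.57342558] [-1.29780993  0.77135558  1.61502282] [[ 0.912 -0.09   0.4  ]
 [-0.097 -0.995 -0.003]
 [ 0.398 -0.036 -0.916]] [np.float64(-179.7), np.float64(0.3)]
[-248.3  -20.7  725.5] [-248.3  -20.7  625.5] [513.30783708 -21.27458601 236.8855202 ] [-87.47435263  83.44924881 236.8855202 ]
```

```bash
python3 -m jog '[-6,0,15,0,45, -17,-1,43,0,45, -31,-3,78,0,45, -46,-4,117,0,45, -61,-5,155,0,45, -77,-6,193,0,45, -92,-8,231,0,45, -107,-9,269,0,45, -122,-10,307,0,45, -137,-12,345,0,45, -152,-13,383,0,45, -167,-14,421,0,45, -182,-15,459,0,45, -197,-17,497,0,45, -212,-18,533,0,45, -225,-19,565,0,45, -235,-20,590,0,45, -242,-21,609,0,45, -246,-21,620,0,45, -248,-21,625,0,45]'
python3 - <<'E'
from k import *
s,p,M=tool();print(s['qpos'],s['force'],M.round(3),turn(ya))
g=dw(-25,90,93);t=M[:,2]
print(rel(g,157),wd(p))
for n in("top","scene"):
    im,dd=get_image(n);cv2.imwrite(f"pics/{n}4.png",im);np.save(n+"4.npy",dd)
    if n=="top":crop(im,240,115,200,160,4,"pics/t4.png")
    else: crop(im,80,80,220,160,3.6,"pics/s4.png")
E
```

```text
clock: 17.65
eef_pos: [469.2, -27.4, 356.9]
tool_rot: [3.141, -0.364, -0.098]
force: [0.2, 0.5, -0.6]
width: 45.2
[ 0.19214829  0.40368531 -0.27962512  2.21725551  0.76040405  0.23359297
 -2.43190763] [ 0.19398712  0.48358861 -0.60116433] [[ 0.93  -0.098  0.355]
 [-0.091 -0.995 -0.035]
 [ 0.356  0.    -0.934]] [np.float64(-179.3), np.float64(0.7)]
[  4.8 -16.2 127.3] [-130.60863494   72.52212162  356.94125079]
```

View pics/t4.png

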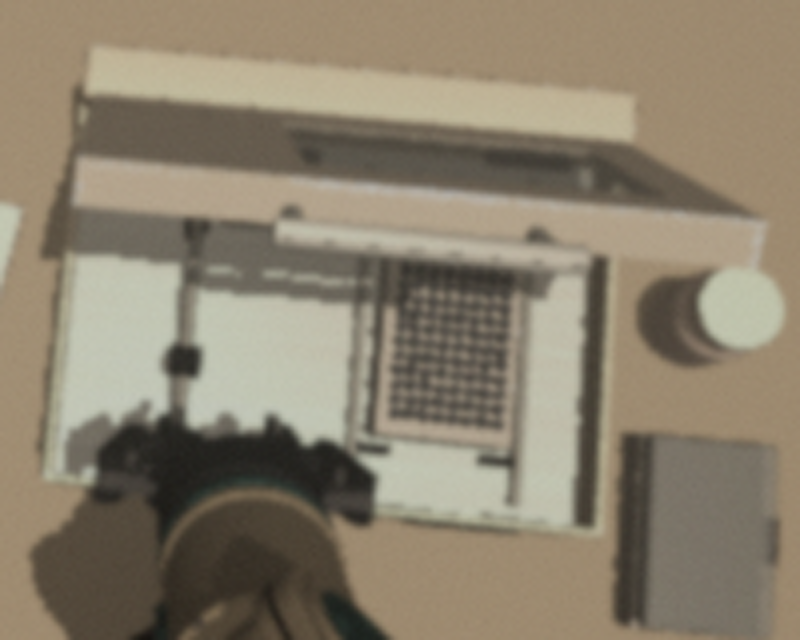

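View pics/s4.png

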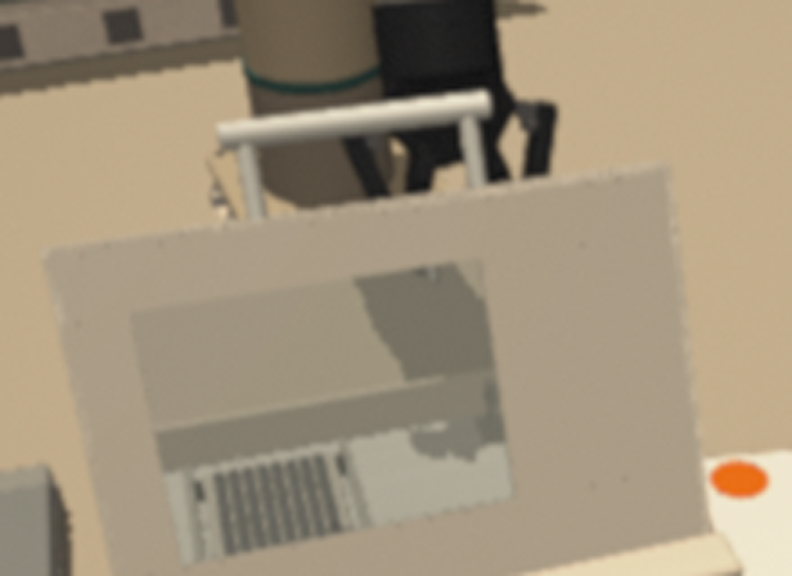

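```bash
python3 -m jog '[2,-8,10,0,45,4,-16,25,0,45,5,-16,45,0,45,5,-16,62,0,45,5,-16,75,0,45]'
python3 - <<'E'
from k import *
s,p,M=tool();print(s['qpos'],s['force'],M.round(3),turn(ya))
g=dw(-25,90,93);t=M[:,2]
print(rel(g,157),wd(p))
for th in np.arange(.9,1.25,.04): print(round(th,2),w2px("top",hood(267,70,0,th)).round(1),w2px("top",hood(267,-70,0,th)).round(1))
E
```

```text
clock: 18.17
eef_pos: [508.5, -16.0, 295.7]
tool_rot: [3.14, -0.351, -0.094]
force: [0.7, 0.2, 0.2]
width: 44.8
[ 0.1815317   0.56910118 -0.31588865  2.16942998  1.26040609  0.23323671
 -2.93524185] [0.68396909 0.24878767 0.20120366] [[ 0.935 -0.094  0.342]
 [-0.088 -0.996 -0.034]
 [ 0.344  0.002 -0.939]] [np.float64(-179.1), np.float64(0.9)]
[-5.9 -1.1 56.7] [-92.85084912  88.19057497 295.73695761]
0.9 [303.1 205.4] [378.7 212.5]
0.94 [303.8 200.5] [380.  207.6]
0.98 [304.6 195.4] [381.4 202.6]
1.02 [305.3 190.1] [382.7 197.3]
1.06 [306.1 184.7] [383.9 191.9]
1.1 [306.8 179.1] [385.1 186.3]
1.14 [307.6 173.4] [386.3 180.6]
1.18 [308.3 167.6] [387.4 174.7]
1.22 [309.  161.7] [388.4 168.8]
```

```bash
python3 -m jog '[-3,0,12,1,45,-6,-1,26,1,45,-6,-1,40,1,45]'
python3 - <<'E'
from k import *
s,p,M=tool();print(s['qpos'],s['force'],M[:,2],turn(ya))
g=dw(-25,90,93)
print(rel(g,157),wd(p))
E
```

```text
clock: 18.42
eef_pos: [529.2, -18.4, 270.0]
tool_rot: [-3.136, -0.328, -0.112]
force: [0.8, -0.6, 0.5]
width: 45.3
[ 0.17595344  0.63721222 -0.30259692  2.12207652  1.26075801  0.23322196
 -2.93827354] [ 0.82088747 -0.62358178  0.4789871 ] [ 0.32090649 -0.03076902 -0.94661095] [np.float64(179.9), np.float64(-0.1)]
[-12.6  -1.   25.7] [-72.01200497  88.10931343 269.99705431]
```

```bash
python3 -m jog '[-8,-1,4,0,45,-16,-1,14,0,45]'; python3 -m jog '[-5,0,8,0,45,-8,0,18,0,45]'
python3 - <<'E'
from k import *
s,p,M=tool();print(s['qpos'],s['force'],M[:,2],turn(ya))
g=dw(-25,90,93)
print(rel(g,157),wd(p))
E
```

```text
clock: 18.58
eef_pos: [527.0, -17.8, 261.0]
tool_rot: [-3.136, -0.31, -0.109]
force: [0.2, -0.4, 0.5]
width: 45.0
clock: 18.75
eef_pos: [531.8, -19.4, 248.3]
tool_rot: [-3.137, -0.296, -0.107]
force: [0.1, -0.3, -0.1]
width: 45.1
[ 0.17610131  0.68261216 -0.29964849  2.11117973  1.27363619  0.23338602
 -2.94043752] [ 0.1324928  -0.34563419 -0.14091459] [ 0.29076339 -0.02665715 -0.95642357] [np.float64(-179.8), np.float64(0.2)]
[-3.  -1.7  4.4] [-69.28171636  87.35356056 248.25573525]
```

```bash
python3 -m jog '[-2,-1,3,3,30,-3,-2,5,3,25]'
python3 - <<'E'
from k import *
s,p,M=tool();print(s['qpos'],s['force'],M[:,2],turn(ya))
g=dw(-25,90,93)
print(rel(g,157),wd(p))
for n in("top","scene"):
    im,dd=get_image(n);cv2.imwrite(f"pics/{n}5.png",im);np.save(n+"5.npy",dd)
    if n=="top":crop(im,240,115,200,160,4,"pics/t5.png")
E
```

```text
clock: 18.92
eef_pos: [535.4, -18.3, 246.2]
tool_rot: [-3.121, -0.288, -0.163]
force: [-0.1, 0.2, -0.0]
width: 25.2
[ 0.16855467  0.68860774 -0.29179414  2.09949839  1.21871844  0.23330704
 -2.94065905] [-0.09076734  0.19457833 -0.04400238] [ 0.28379806 -0.02572016 -0.95853906] [np.float64(177.2), np.float64(-2.8)]
[-4.5 -0.   1.5] [-65.86166696  88.84182236 246.20999751]
```

View pics/t5.png

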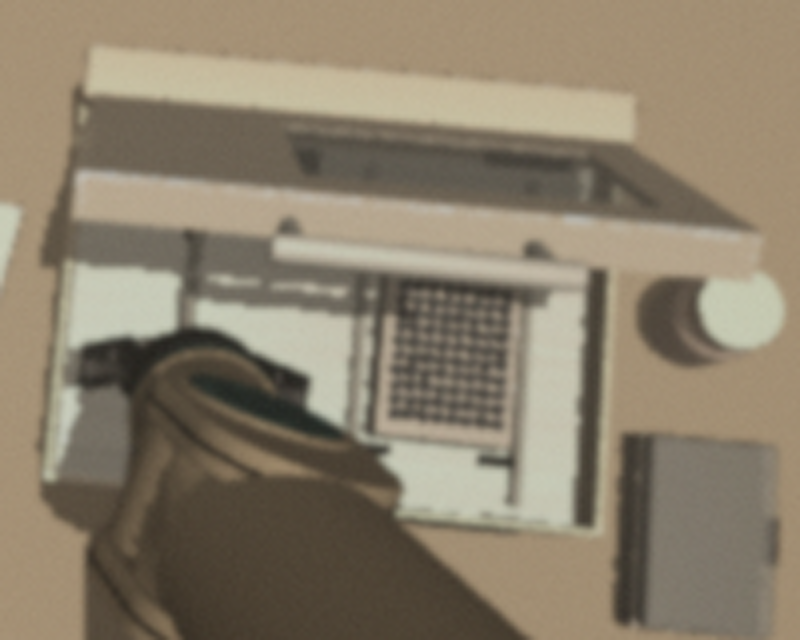

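Run:
```python
from k import *
s,p,M=tool()
print(M.round(3));print((M.T@(np.array([470,-55,960])-p)).round(0))
```

```text
[[ 0.946 -0.153  0.284]
 [-0.152 -0.988 -0.025]
 [ 0.285 -0.019 -0.958]]
[ 147.   33. -702.]
```

```bash
python3 -m jog '[0,0,-12,0,45, 2,1,-35,0,45, 7,2,-65,4,45, 14,3,-100,11,45, 22,5,-138,18,45, 30,7,-176,25,45, 38,9,-214,32,45, 46,11,-252,39,45, 54,13,-290,46,45, 62,15,-328,53,45, 70,17,-366,60,45, 78,19,-404,67,45, 86,21,-442,74,45, 94,23,-480,81,45, 102,25,-516,88,45, 110,27,-550,95,45, 118,29,-582,102,45, 126,31,-612,109,45, 134,32,-640,116,45, 140,33,-660,123,45]'; python3 -m jog '[4,-2,-20,7,45, 4,-2,-30,14,45, 4,-2,-40,21,45, 4,-2,-40,28,45, 4,-2,-40,35,45, 4,-2,-40,42,45, 4,-2,-40,49,45, 4,-2,-40,54,45]';  python3 - <<'E'
from k import *
s,p,M=tool();print(s['qpos'],s['force'],M.round(3),turn(ya))
E
```

```text
clock: 20.68
eef_pos: [496.7, -52.2, 721.1]
tool_rot: [-2.899, -0.02, -1.611]
force: [0.8, -1.2, -0.7]
width: 44.9
clock: 21.35
eef_pos: [511.3, -185.0, 709.9]
tool_rot: [-3.0, 0.219, -2.176]
force: [-0.0, -0.7, 0.3]
width: 45.3
[-0.42541749  0.44551494  1.32240773  1.35873023 -0.67668133  1.56510967
 -2.94090939] [-0.04220921 -0.67837323  0.25593149] [[-0.555 -0.797  0.239]
 [-0.803  0.589  0.097]
 [-0.218 -0.138 -0.966]] [np.float64(60.0), np.float64(-120.0)]
```

Run:
```python
from k import *
s,p,M=tool()
print((M.T@(np.array([520,-60,860])-p)).round(0))
```

```text
[-138.   46. -131.]
```

```bash
python3 -m jog '[-7,2,-7,-7,45, -16,5,-15,-14,45, -26,8,-24,-21,45, -37,12,-34,-28,45, -48,16,-45,-35,45, -60,20,-56,-42,45, -72,24,-67,-49,45, -84,28,-78,-56,45, -96,32,-90,-63,45, -108,36,-102,-70,45, -118,39,-112,-77,45, -127,42,-120,-84,45, -134,44,-127,-91,45, -138,46,-131,-98,45, -138,46,-131,-105,45, -138,46,-131,-112,45, -138,46,-131,-118,45, -138,46,-131,-120,45]';  python3 - <<'E'
from k import *
s,p,M=tool();print(s['qpos'],s['force'],M.round(3),turn(ya))
E
```

```text
clock: 22.85
eef_pos: [519.4, -58.8, 860.7]
tool_rot: [-3.021, -0.231, -0.104]
force: [-0.3, -0.3, -0.3]
width: 45.4
[-0.39876781  0.29562803  0.85477841  0.939596   -0.41746293  1.79171714
 -1.38354927] [-0.30408747 -0.32596558 -0.26111396] [[ 0.968 -0.075  0.239]
 [-0.101 -0.99   0.096]
 [ 0.229 -0.117 -0.966]] [np.float64(-179.6), np.float64(0.4)]
```

```bash
python3 -m jog '[15,0,-40,-7,45,30,0,-80,-14,45,30,0,-80,-21,45]'; python3 -m jog '[15,5,-40,-7,45,30,10,-80,-14,45]';  python3 - <<'E'
from k import *
s,p,M=tool();print(s['qpos'],s['force'],M.round(3),turn(ya))
E
```

```text
clock: 23.1
eef_pos: [532.8, -62.9, 900.1]
tool_rot: [-3.067, -0.221, 0.07]
force: [0.2, -0.1, -1.6]
width: 45.1
clock: 23.27
eef_pos: [532.9, -64.7, 911.3]
tool_rot: [-3.096, -0.234, 0.187]
force: [0.5, -0.3, -0.3]
width: 44.9
[ 0.06957694  0.34178761  0.08012294  0.61805082 -0.15795862  1.97022309
 -1.31275216] [ 0.51864007 -0.33169172 -0.28661784] [[ 0.956  0.197  0.219]
 [ 0.181 -0.979  0.088]
 [ 0.232 -0.044 -0.972]] [np.float64(-163.3), np.float64(16.7)]
```

Run:
```python
from k import *
s,p,M=tool()
print((M.T@np.array([-100,-245,-70])).round(0))
```

```text
[-156.  223.   24.]
```

```bash
python3 -m jog '[-8,11,10,-7,45, -20,28,15,-14,45, -32,45,20,-21,45, -44,62,24,-28,45, -56,79,24,-35,45, -68,96,24,-42,45, -80,113,24,-49,45, -92,130,24,-56,45, -104,147,24,-63,45, -116,164,24,-70,45, -128,181,24,-77,45, -138,196,24,-84,45, -146,208,24,-91,45, -152,217,24,-98,45, -156,223,24,-105,45, -156,223,24,-112,45, -156,223,24,-119,45, -156,223,24,-126,45, -156,223,24,-133,45, -156,223,24,-140,45]';  python3 - <<'E'
from k import *
s,p,M=tool();print(s['qpos'],s['force'],M.round(3),turn(ya))
print((M.T@np.array([.88,-.48,0])*40).round(0))
E
```

```text
clock: 24.93
eef_pos: [431.5, -309.0, 842.2]
tool_rot: [2.956, 0.152, 2.626]
force: [0.2, -0.8, 0.8]
width: 44.9
[ 0.75186127  0.28100689 -0.19559827  0.91581229 -0.14361562  1.80603896
  1.59297342] [ 0.22118167 -0.8042657   0.75442992] [[-0.86   0.461  0.221]
 [ 0.488  0.869  0.088]
 [-0.151  0.183 -0.971]] [np.float64(-23.1), np.float64(156.9)]
[-40.  -0.   6.]
```

```bash
python3 -m jog '[-10,0,-40,-6,45,-20,0,-80,-12,45,-20,0,-90,-12,45]'; python3 -m jog '[-15,0,-40,-6,45,-30,0,-80,-11,45]'; python3 -m jog '[-15,0,-40,0,45,-30,0,-80,0,45]'; python3 -m jog '[-15,0,-40,0,45,-30,0,-80,0,45]'
python3 - <<'E'
from k import *
s,p,M=tool();print(s['qpos'],s['force'],M.round(3),turn(ya))
E
```

```text
clock: 25.18
eef_pos: [419.4, -316.5, 906.5]
tool_rot: [2.995, 0.224, 2.829]
force: [-0.1, -0.3, 1.6]
width: 45.1
clock: 25.35
eef_pos: [408.3, -310.6, 923.2]
tool_rot: [3.053, 0.281, 3.02]
force: [-0.2, -0.6, 0.7]
width: 44.7
clock: 25.52
eef_pos: [397.7, -299.9, 941.4]
tool_rot: [3.064, 0.318, 3.009]
force: [-0.4, 0.1, 0.3]
width: 45.4
clock: 25.68
eef_pos: [385.8, -289.2, 959.2]
tool_rot: [3.076, 0.357, 3.009]
force: [-0.6, 0.2, 1.2]
width: 45.0
[ 0.86804406  0.27313162 -0.40452988  0.59570311 -0.08623016  1.98076005
  1.8965835 ] [-0.60621203  0.16518862  1.21047892] [[-0.929  0.11   0.354]
 [ 0.124  0.992  0.019]
 [-0.349  0.062 -0.935]] [np.float64(-1.2), np.float64(178.8)]
```

```bash
python3 -m jog '[-15,0,-40,-1,45,-30,0,-80,-1,45]'; python3 -m jog '[-15,0,-40,0,45,-30,0,-80,0,45]'
python3 - <<'E'
from k import *
s,p,M=tool();print(s['qpos'],s['force'],M.round(3),turn(ya))
g=dw(-25,90,93);t=M[:,2]
print(rel(g,157),rel(g-100*t,157))
im,dd=get_image("top");cv2.imwrite(f"pics/top6.png",im);crop(im,240,115,200,160,4,"pics/t6.png")
E
```

```text
clock: 25.85
eef_pos: [372.6, -278.6, 976.3]
tool_rot: [3.095, 0.395, 3.028]
force: [-1.0, -0.4, 0.4]
width: 45.2
clock: 26.02
eef_pos: [358.1, -267.4, 992.9]
tool_rot: [3.106, 0.432, 3.025]
force: [-0.1, 0.9, -0.2]
width: 45.1
[ 0.92071543  0.22626358 -0.46740656  0.56419514 -0.09000669  1.98075071
  1.89312553] [-0.09629516  0.92512276 -0.21809223] [[-0.902  0.102  0.419]
 [ 0.106  0.994 -0.014]
 [-0.418  0.032 -0.908]] [np.float64(-0.3), np.float64(179.7)]
[205.7 237.9 747.9] [205.7 237.9 647.9]
```

View pics/t6.png

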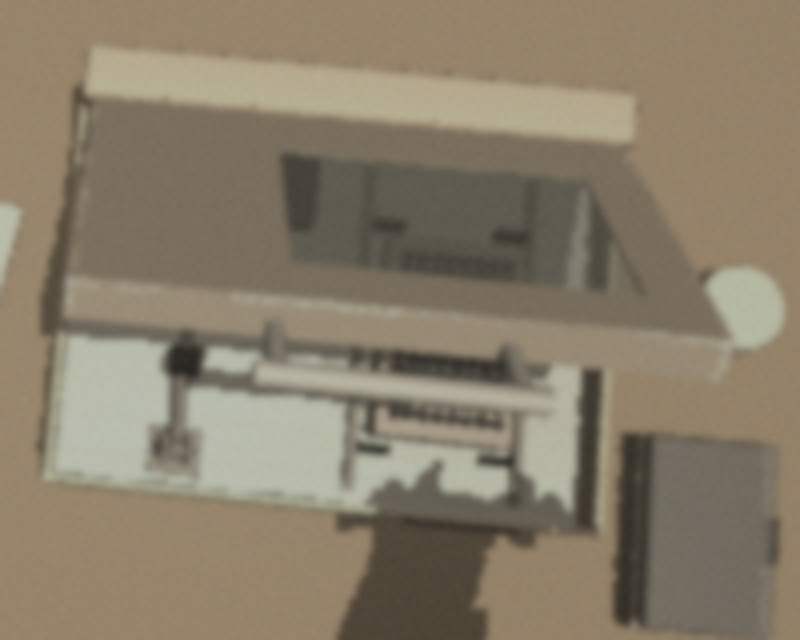

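```bash
cat >> k.py <<'E'
def pushpt(th,off,y,t):
    n=xa-t*(xa@t);n/=np.linalg.norm(n)
    return hood(267,y,0,th)-n*off
E
python3 - <<'E'
from k import *
s,p,M=tool();t=M[:,2]
for off in (80,18): print(rel(pushpt(.78,off,20,t),150), wd(pushpt(.78,off,20,t)-150*t),(pushpt(.78,off,20,t)-150*t).round())
E
```

```text
[242.5 175.1 553.5] [-205.33270645   16.38872839  395.35053259] [389. -75. 395.]
[180.5 174.4 553.5] [-149.04512693   15.47413173  421.32882938] [445. -82. 421.]
```

```bash
python3 -m jog '[5,4,14,0,20, 14,12,38,0,20, 26,22,71,0,20, 39,33,105,0,20, 52,43,139,0,20, 65,54,173,0,20, 78,64,207,0,20, 91,75,241,0,20, 104,86,275,0,20, 117,97,309,0,20, 130,107,343,0,20, 143,118,377,0,20, 156,129,411,0,20, 168,139,445,0,20, 180,148,477,0,20, 190,157,506,0,20, 199,164,531,0,20, 206,170,550,0,20, 210,174,562,0,20, 212,175,568,0,20]';  python3 - <<'E'
from k import *
s,p,M=tool();print(s['qpos'],s['force'],M.round(3),turn(ya),s['clock'])
t=M[:,2]
im,dd=get_image("top");cv2.imwrite(f"pics/top7.png",im);crop(im,240,115,200,160,4,"pics/t7.png")
im,dd=get_image("scene");cv2.imwrite(f"pics/scene7.png",im)
for th in (.7,.74,.78): print(rel(pushpt(th,18,20,t),150),wd(p+150*t))
E
```

```text
clock: 27.73
eef_pos: [420.5, -78.7, 394.3]
tool_rot: [3.106, 0.422, 3.027]
force: [1.0, -0.4, -0.6]
width: 19.7
[ 0.63295184  0.31104668 -0.62578828  2.28728421  0.77136856  0.23526738
  0.81124463] [ 0.98055824 -0.41205031 -0.59919456] [[-0.906  0.1    0.41 ]
 [ 0.104  0.994 -0.011]
 [-0.409  0.032 -0.912]] [np.float64(-0.2), np.float64(179.8)] 27.7333
[-15.3  -0.   -6.4] [-111.94374219   21.18417849  257.55229734]
[-25.    0.2 -10.9] [-111.94374219   21.18417849  257.55229734]
[-34.9   0.3 -14.9] [-111.94374219   21.18417849  257.55229734]
```

View pics/t7.png

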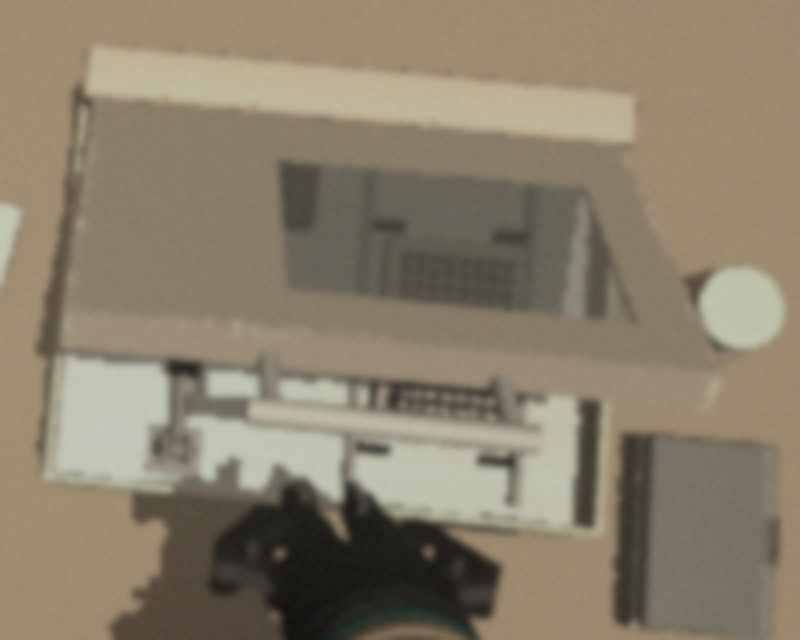

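View pics/scene7.png

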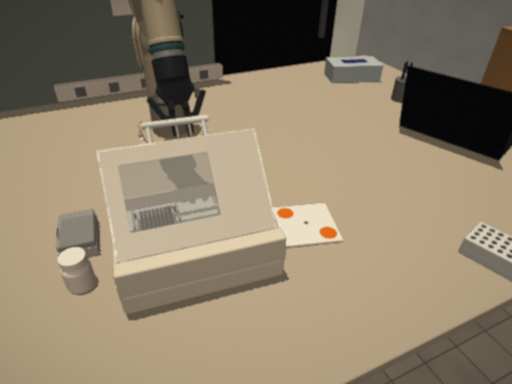

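Run:
```python
from k import *
s,p,M=tool();t=M[:,2]
for th in np.arange(.78,1.24,.03): print(round(th,2),rel(pushpt(th,18,20,t),150).round(),end=' | ')
```

```text
0.78 [-35.   0. -15.] | 0.81 [-42.   0. -18.] | 0.84 [-50.   1. -20.] | 0.87 [-58.   1. -23.] | 0.9 [-65.   1. -25.] | 0.93 [-73.   1. -26.] | 0.96 [-81.   1. -28.] | 0.99 [-89.   1. -30.] | 1.02 [-97.   1. -31.] | 1.05 [-105.    1.  -32.] | 1.08 [-113.    1.  -32.] | 1.11 [-121.    1.  -33.] | 1.14 [-129.    1.  -33.] | 1.17 [-137.    1.  -33.] | 1.2 [-145.    1.  -33.] | 1.23 [-153.    1.  -32.] |
```

```bash
python3 -m jog '[-7,0,-4,0,20, -15,0,-8,0,20, -22,0,-11,0,20, -28,0,-13,0,20, -34,0,-15,0,20, -41,0,-18,0,20, -49,0,-20,0,20, -57,0,-23,0,20, -65,0,-25,0,20, -73,0,-26,0,20, -81,0,-28,0,20, -89,0,-30,0,20, -97,0,-31,0,20, -105,0,-32,0,20, -113,0,-32,0,20, -121,0,-33,0,20, -128,0,-33,0,20, -135,0,-33,0,20, -140,0,-33,0,20, -143,0,-33,0,20]';  python3 - <<'E'
from k import *
s,p,M=tool();print(s['qpos'],s['force'],M.round(3),turn(ya),s['clock'])
t=M[:,2]
im,dd=get_image("top");cv2.imwrite(f"pics/top8.png",im);crop(im,240,115,200,160,4,"pics/t8.png")
print(wd(p+150*t))
g=dw(-25,90,93)
print(rel(g,157),rel(g-100*t,157))
E
```

```text
clock: 29.5
eef_pos: [536.1, -94.7, 484.3]
tool_rot: [3.107, 0.421, 3.025]
force: [-3.7, 0.9, -1.6]
width: 20.1
[ 0.75810391  0.39566507 -0.85622088  1.88956256  0.54821918  0.61533408
  1.07395997] [-3.69208369  0.92591067 -1.618006  ] [[-0.907  0.102  0.409]
 [ 0.106  0.994 -0.013]
 [-0.408  0.032 -0.912]] [np.float64(-0.3), np.float64(179.7)] 29.5
[  4.58863528  17.86115852 347.43890836]
[132.7  64.2 215.2] [132.6  64.2 115.2]
```

View pics/t8.png

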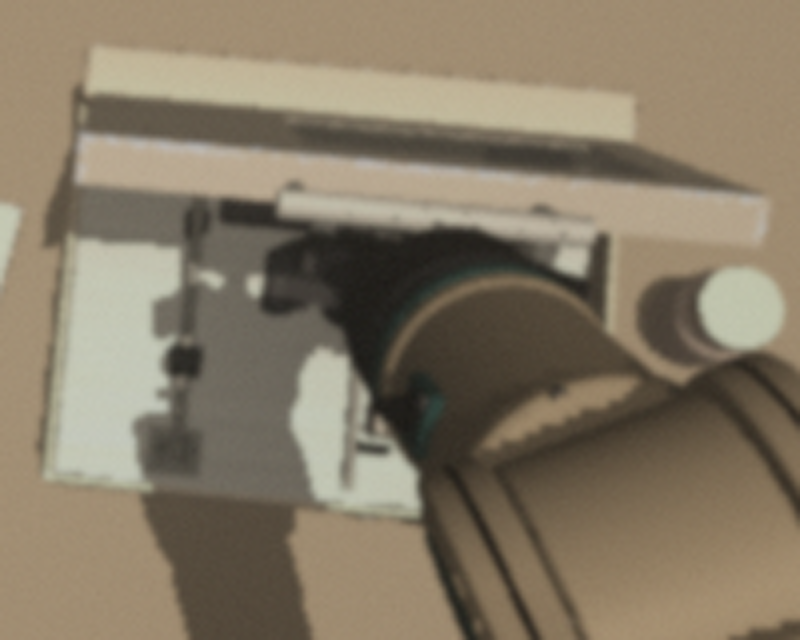

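```bash
python3 -m jog '[10,2,0,0,30, 30,8,5,0,45, 55,18,15,0,45, 80,30,30,0,45, 103,42,52,0,45, 120,52,80,0,45, 130,60,108,0,45, 133,64,132,0,45, 133,64,150,0,45, 133,64,165,0,45, 133,64,175,0,45]';  python3 - <<'E'
from k import *
s,p,M=tool();print(s['qpos'],s['force'],M.round(3),turn(ya),s['clock'])
g=dw(-25,90,93)
print(rel(g,157))
E
```

```text
clock: 30.47
eef_pos: [494.2, -20.2, 280.1]
tool_rot: [3.111, 0.427, 3.027]
force: [0.5, -1.1, 0.5]
width: 45.0
[ 0.32370648  0.61899159 -0.5017545   2.24853044  1.90437481  0.33284343
 -0.42237232] [ 0.53158031 -1.11187005  0.51347853] [[-0.904  0.102  0.415]
 [ 0.104  0.994 -0.017]
 [-0.415  0.028 -0.91 ]] [np.float64(-0.2), np.float64(179.8)] 30.4667
[ 3.4  1.7 47.2]
```

```bash
python3 -m jog '[1,1,10,0,45, 2,1,22,0,45, 2,1,34,0,45, 2,1,43,0,40, 2,1,47,0,30,2,1,47,0,26]';  python3 - <<'E'
from k import *
s,p,M=tool();print(s['qpos'],s['force'],M.round(3),turn(ya),s['clock'])
g=dw(-25,90,93)
print(rel(g,157))
E
```

```text
clock: 30.97
eef_pos: [510.8, -20.5, 234.7]
tool_rot: [3.111, 0.422, 3.025]
force: [0.2, -0.4, -0.6]
width: 25.8
[ 0.35747815  0.74753386 -0.56319197  2.22411076  2.03123781  0.43261893
 -0.51538755] [ 0.18951551 -0.44165984 -0.59598481] [[-0.906  0.103  0.41 ]
 [ 0.106  0.994 -0.017]
 [-0.409  0.028 -0.912]] [np.float64(-0.3), np.float64(179.7)] 30.9667
[-1.3  1.5 -1. ]
```

```bash
python3 -m jog '[0,1,0,0,10,0,1,0,0,10,0,1,0,0,10]';  python3 - <<'E'
from k import *
s,p,M=tool();print(s['qpos'],s['force'],s['torque'],s['width'],s['clock'])
t=M[:,2]
q=p+157*t;c=wd(q);print(c)
P=dw(-80,90,93)
f0=0
for f in np.arange(.04,.6,.04):
    D=dw(-80+55*np.cos(f),90,93+55*np.sin(f))-dw(-25,90,93)
    print(round(f,2),(M.T@D).round(1),end=' | ')
E
```

```text
clock: 31.22
eef_pos: [510.6, -18.3, 236.0]
tool_rot: [3.11, 0.423, 3.027]
force: [1.4, 3.8, -1.2]
width: 18.8
[ 0.35426742  0.74478836 -0.5646405   2.22517383  2.0299764   0.43255261
 -0.51639708] [ 1.40752399  3.79434059 -1.23431778] [0.46815613 0.32108535 0.12608992] 18.760763018689186 31.2167
[-26.10469823  90.93263242  92.93986616]
0.04 [-0.9  0.1 -2. ] | 0.08 [-1.6  0.1 -4.1] | 0.12 [-2.3  0.2 -6.2] | 0.16 [-3.   0.3 -8.3] | 0.2 [ -3.5   0.3 -10.4] | 0.24 [ -3.9   0.4 -12.6] | 0.28 [ -4.3   0.5 -14.7] | 0.32 [ -4.6   0.5 -16.9] | 0.36 [ -4.7   0.6 -19.1] | 0.4 [ -4.8   0.7 -21.3] | 0.44 [ -4.8   0.7 -23.5] | 0.48 [ -4.8   0.8 -25.7] | 0.52 [ -4.6   0.9 -27.9] | 0.56 [ -4.3   0.9 -30.1] |
```

```bash
python3 -m jog '[-0.5,0,-1,0,10, -1.2,0,-3,0,10, -2,0,-5,0,10, -2.6,0,-7,0,10, -3.1,0,-9,0,10, -3.6,0,-11,0,10, -4,0,-13,0,10, -4.3,0,-15,0,10, -4.6,0,-17,0,10, -4.7,0,-19,0,10, -4.8,0,-21,0,10, -4.8,0,-23,0,10, -4.8,0,-23.5,0,10, -4.8,0,-23.5,0,10]';  python3 - <<'E'
from k import *
s,p,M=tool();print(s['qpos'],s['force'],s['torque'],s['width'],s['clock'])
t=M[:,2]
q=p+157*t;c=wd(q);print(c,np.arctan2(c[2]-93,c[0]+80),np.hypot(c[2]-93,c[0]+80),t)
for n in("top","scene"):
    im,dd=get_image(n);cv2.imwrite(f"pics/{n}9.png",im)
    if n=="top":crop(im,240,115,200,160,4,"pics/t9.png")
E
```

```text
clock: 32.38
eef_pos: [505.1, -17.9, 259.5]
tool_rot: [3.109, 0.422, 3.028]
force: [1.5, 5.9, -0.2]
width: 19.0
[ 0.33420213  0.67911079 -0.52930496  2.22993244  1.95335443  0.37315737
 -0.45821098] [ 1.46749624  5.9356269  -0.20301622] [0.84285865 0.33740802 0.30006807] 19.019046952242025 32.3833
[-31.70080973  90.91433611 116.35567637] 0.4504113346944568 53.64978470534657 [ 0.41089277 -0.01368596 -0.91158095]
```

View pics/t9.png

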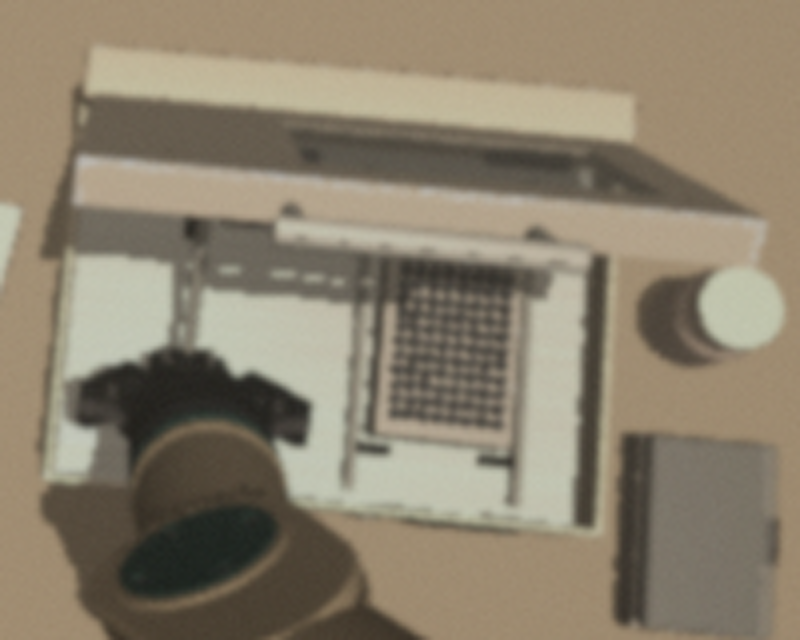

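View pics/scene9.png

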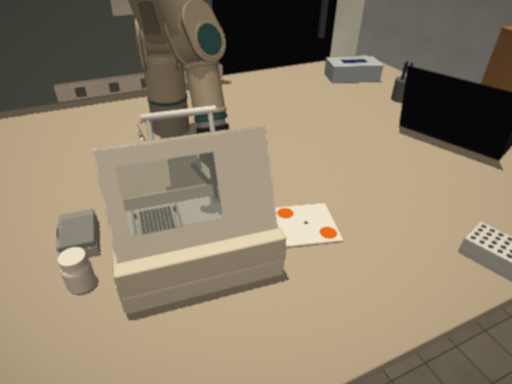

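```bash
python3 -m jog '[0,0.7,-1,0,10, 0,0.7,-1,0,10,0,0.7,-1,0,10,0,0.7,-1,0,10,0,0.7,-1,0,10,0,0.7,-1,0,10,0,0.7,-1,0,10,0,0.7,-1,0,10,0,0.7,-1,0,10,0,0.7,-1,0,10,0,0.7,-1,0,10,0,0.7,-1,0,10,0,0.7,-1,0,10,0,0.7,-1,0,10,0,0.7,-1,0,10,0,0.7,-1,0,10,0,0.7,-1,0,10,0,0.7,-1,0,10]'; python3 -m jog '[0,0,0,0,10,0,0,0,0,10,0,0,0,0,10,0,0,0,0,10,0,0,0,0,10,0,0,0,0,10,0,0,0,0,10,0,0,0,0,10,0,0,0,0,10,0,0,0,0,10,0,0,0,0,10,0,0,0,0,10]'
python3 - <<'E'
from k import *
s,p,M=tool();print(s['qpos'],s['force'],s['torque'],s['width'],s['clock'])
t=M[:,2]
q=p+157*t;c=wd(q);print(c,np.arctan2(c[2]-93,c[0]+80),np.hypot(c[2]-93,c[0]+80),t)
for n in("top",):
    im,dd=get_image(n);cv2.imwrite(f"pics/{n}10.png",im)
    if n=="top":crop(im,240,115,200,160,4,"pics/t10.png")
E
```

```text
clock: 33.98
eef_pos: [504.8, -17.7, 260.1]
tool_rot: [3.109, 0.422, 3.027]
force: [1.4, 4.5, -0.8]
width: 18.6
clock: 34.98
eef_pos: [504.8, -17.7, 260.0]
tool_rot: [3.109, 0.422, 3.027]
force: [1.1, 4.4, -0.9]
width: 18.9
[ 0.33244135  0.67729453 -0.52779229  2.23022037  1.94976854  0.37258106
 -0.45669186] [ 1.06252963  4.40092532 -0.94159631] [0.74748764 0.29255463 0.33174608] 18.945782463798352 34.9833
[-31.98994503  90.91606362 116.91081466] 0.46207649219797575 53.634806204395986 [ 0.41063724 -0.01470334 -0.91168024]
```

View pics/t10.png

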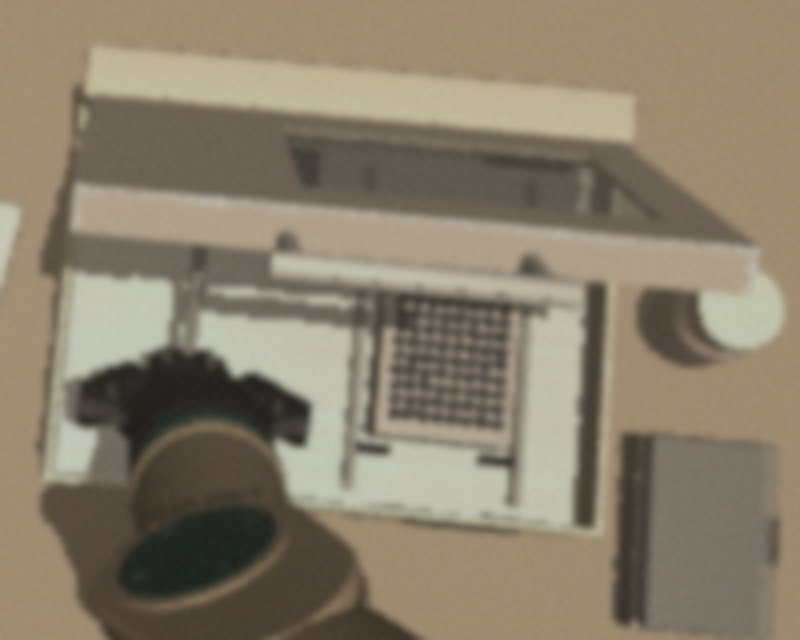

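```bash
python3 -m jog '[0,0,0,0,10,0,0,0,0,10,0,0,0,0,10,0,0,0,0,10,0,0,0,0,10,0,0,0,0,10,0,0,0,0,10,0,0,0,0,10,0,0,0,0,10,0,0,0,0,10,0,0,0,0,10,0,0,0,0,10,0,0,0,0,10,0,0,0,0,10,0,0,0,0,10,0,0,0,0,10,0,0,0,0,10,0,0,0,0,10,0,0,0,0,10,0,0,0,0,10]';python3 -m jog '[0,0,0,0,10,0,0,0,0,10,0,0,0,0,10,0,0,0,0,10,0,0,0,0,10,0,0,0,0,10,0,0,0,0,10,0,0,0,0,10,0,0,0,0,10,0,0,0,0,10,0,0,0,0,10,0,0,0,0,10,0,0,0,0,10,0,0,0,0,10,0,0,0,0,10]'
python3 - <<'E'
from k import *
s,p,M=tool();print(s['force'],s['clock'])
for n in("top",):
    im,dd=get_image(n);cv2.imwrite(f"pics/{n}11.png",im)
    if n=="top":crop(im,240,115,200,160,4,"pics/t11.png")
E
```

```text
clock: 36.7
eef_pos: [504.8, -17.7, 260.0]
tool_rot: [3.109, 0.422, 3.027]
force: [1.1, 5.7, -0.8]
width: 18.9
clock: 37.95
eef_pos: [504.8, -17.7, 260.1]
tool_rot: [3.109, 0.422, 3.027]
force: [1.3, 6.0, -0.9]
width: 18.9
[ 1.27061337  6.02255049 -0.90703959] 37.95
```

View pics/t11.png

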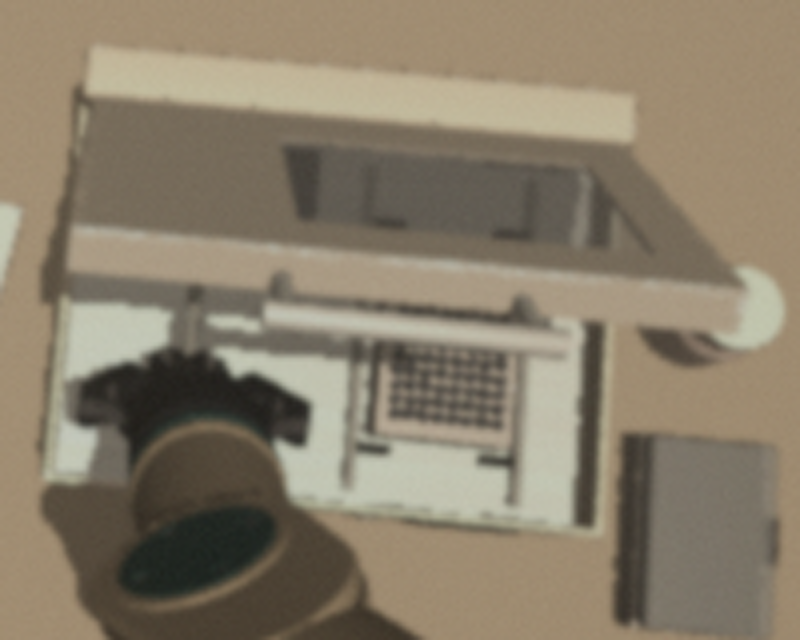

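```bash
python3 - <<'E'
from k import *
s,p,M=tool()
for f0 in (.46,.51,.56,.61,.66,.71,.76):
  a=[]
  for df in (.025,.05):
    f=f0+df
    D=dw(-80+55*np.cos(f),90,93+55*np.sin(f))-dw(-80+55*np.cos(f0),90,93+55*np.sin(f0))
    a.append((M.T@D).round(2))
  print(f0,a)
E
python3 -m jog '[0,0,-0.1,0,10,0,0,-0.3,0,10,0,0,-0.4,0,10,0,0,-0.6,0,10,0,0,-0.7,0,10,0,0,-0.8,0,10,0.1,0,-1,0,10,0.1,0,-1.1,0,10,0.1,0,-1.2,0,10,0.1,0,-1.4,0,10]'
python3 - <<'E'
from k import *
s,p,M=tool();t=M[:,2];c=wd(p+157*t);print(s['force'],s['torque'],s['clock'],c,np.arctan2(c[2]-93,c[0]+80))
E
```

```text
0.46 [array([ 0.07,  0.04, -1.37]), array([ 0.17,  0.08, -2.74])]
0.51 [array([ 0.14,  0.04, -1.37]), array([ 0.31,  0.08, -2.73])]
0.56 [array([ 0.21,  0.04, -1.36]), array([ 0.45,  0.08, -2.71])]
0.61 [array([ 0.27,  0.04, -1.35]), array([ 0.58,  0.08, -2.69])]
0.66 [array([ 0.34,  0.04, -1.33]), array([ 0.71,  0.08, -2.65])]
0.71 [array([ 0.41,  0.04, -1.31]), array([ 0.85,  0.08, -2.62])]
0.76 [array([ 0.47,  0.04, -1.29]), array([ 0.98,  0.08, -2.57])]
clock: 38.83
eef_pos: [504.2, -17.6, 261.2]
tool_rot: [3.109, 0.422, 3.027]
force: [3.1, 5.9, -3.1]
width: 18.4
[ 3.05614547  5.94742597 -3.13599068] [0.79783687 0.2687479  0.25777625] 38.8333 [-32.5979408   90.91919355 118.09246451] 0.4868540272038596
```

```bash
python3 -m jog '[0,0,-0.1,0,10,0,0,-0.3,0,10,0,0,-0.4,0,10,0,0,-0.5,0,10,0.1,0,-0.7,0,10,0.1,0,-0.8,0,10,0.1,0,-1,0,10,0.1,0,-1.1,0,10,0.1,0,-1.2,0,10,0.1,0,-1.4,0,10]'; python3 -m jog '[0,0,-0.1,0,10,0,0,-0.3,0,10,0,0,-0.4,0,10,0,0,-0.5,0,10,0.1,0,-0.7,0,10,0.1,0,-0.8,0,10,0.1,0,-1,0,10,0.1,0,-1.1,0,10,0.1,0,-1.2,0,10,0.1,0,-1.4,0,10]'
python3 - <<'E'
from k import *
s,p,M=tool();t=M[:,2];c=wd(p+157*t);print(s['force'],s['torque'],s['clock'],c,np.arctan2(c[2]-93,c[0]+80))
im,dd=get_image("top");cv2.imwrite("pics/top12.png",im);crop(im,240,115,200,160,4,"pics/t12.png")
im,dd=get_image("scene");cv2.imwrite("pics/scene12.png",im)
E
```

```text
clock: 39.67
eef_pos: [503.9, -17.7, 261.9]
tool_rot: [3.109, 0.422, 3.027]
force: [7.0, 5.8, -12.1]
width: 19.3
clock: 40.5
eef_pos: [503.3, -17.6, 263.1]
tool_rot: [3.109, 0.422, 3.027]
force: [7.8, 6.2, -11.2]
width: 19.1
[  7.83824788   6.1751892  -11.16855075] [0.92352012 0.14823327 0.41063094] 40.5 [-33.61689037  90.89306237 119.8881825 ] 0.5253575677174277
```

View pics/t12.png

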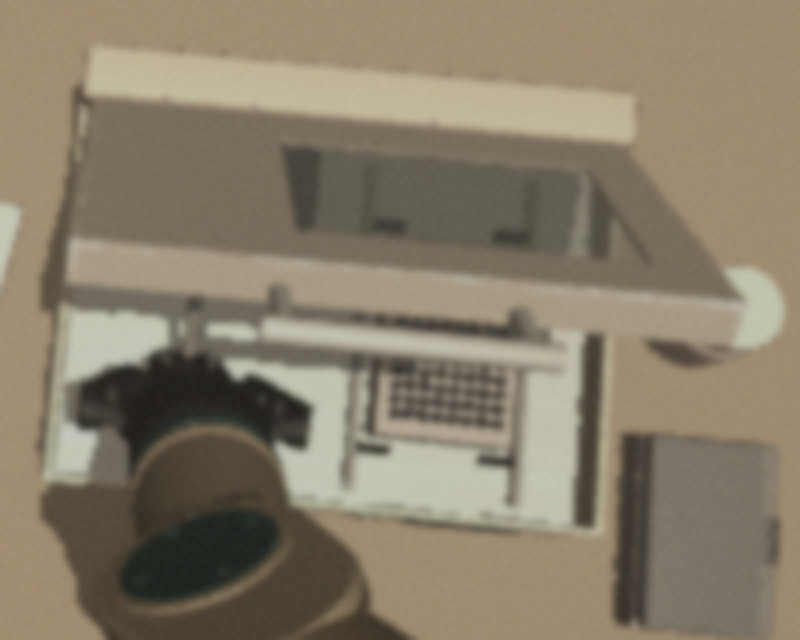

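```bash
python3 -m jog '[0,0,-0.1,0,10,0,0,-0.3,0,10,0,0,-0.4,0,10,0,0,-0.5,0,10,0.1,0,-0.7,0,10,0.1,0,-0.8,0,10,0.1,0,-1,0,10,0.1,0,-1.1,0,10,0.2,0,-1.2,0,10,0.2,0,-1.4,0,10]'; python3 -m jog '[0,0,-0.1,0,10,0,0,-0.3,0,10,0,0,-0.4,0,10,0.1,0,-0.5,0,10,0.1,0,-0.7,0,10,0.1,0,-0.8,0,10,0.1,0,-1,0,10,0.2,0,-1.1,0,10,0.2,0,-1.2,0,10,0.2,0,-1.4,0,10]'
python3 - <<'E'
from k import *
s,p,M=tool();t=M[:,2];c=wd(p+157*t);print(s['force'],s['torque'],s['clock'],c,np.arctan2(c[2]-93,c[0]+80))
E
```

```text
clock: 41.43
eef_pos: [502.5, -17.5, 264.4]
tool_rot: [3.109, 0.422, 3.027]
force: [7.3, 5.3, -10.3]
width: 18.6
clock: 42.27
eef_pos: [501.7, -17.5, 265.6]
tool_rot: [3.109, 0.422, 3.027]
force: [5.4, 5.8, -8.5]
width: 18.8
[ 5.39357896  5.75003907 -8.45830657] [0.91287296 0.18856223 0.36021095] 42.2667 [-35.18231709  90.8926421  122.47046875] 0.5816738480828384
```

```bash
python3 -m jog '[0,0,-0.1,0,10,0,0,-0.3,0,10,0,0,-0.4,0,10,0.1,0,-0.5,0,10,0.1,0,-0.7,0,10,0.1,0,-0.8,0,10,0.1,0,-1,0,10,0.2,0,-1.1,0,10,0.2,0,-1.2,0,10,0.2,0,-1.4,0,10]'; python3 -m jog '[0,0,-0.1,0,10,0,0,-0.3,0,10,0,0,-0.4,0,10,0.1,0,-0.5,0,10,0.1,0,-0.7,0,10,0.2,0,-0.8,0,10,0.2,0,-1,0,10,0.2,0,-1.1,0,10,0.2,0,-1.2,0,10,0.2,0,-1.4,0,10]'
python3 - <<'E'
from k import *
s,p,M=tool();t=M[:,2];c=wd(p+157*t);print(s['force'],s['torque'],s['clock'],c,np.arctan2(c[2]-93,c[0]+80))
im,dd=get_image("top");cv2.imwrite("pics/top13.png",im);crop(im,240,115,200,160,4,"pics/t13.png")
E
```

```text
clock: 43.1
eef_pos: [500.9, -17.4, 266.8]
tool_rot: [3.109, 0.422, 3.027]
force: [5.7, 6.2, -8.2]
width: 18.9
clock: 43.93
eef_pos: [499.9, -17.2, 268.2]
tool_rot: [3.109, 0.422, 3.027]
force: [1.8, 6.9, -3.6]
width: 18.8
[ 1.8371977   6.88685486 -3.60373617] [0.84050062 0.32800408 0.32591365] 43.9333 [-37.0023406   90.9207924  125.03924312] 0.6403829553617405
```

View pics/t13.png

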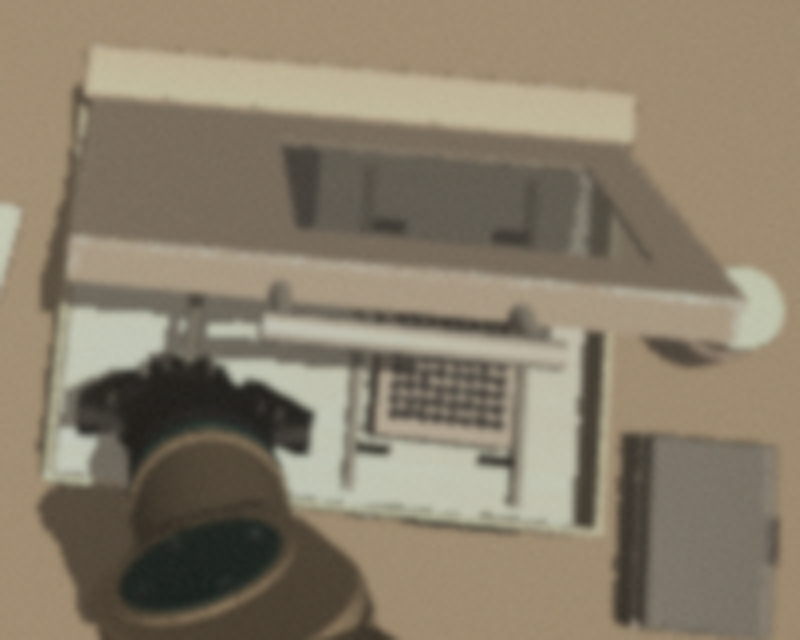

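```bash
python3 -m jog '[0,0,-0.1,0,10,0,0,-0.2,0,10,0,0,-0.3,0,10,0.1,0,-0.4,0,10,0.1,0,-0.5,0,10]'; python3 -m jog '[0,0,-0.1,0,10,0,0,-0.2,0,10,0,0,-0.3,0,10,0.1,0,-0.4,0,10,0.1,0,-0.5,0,10]';  python3 - <<'E'
from k import *
s,p,M=tool();t=M[:,2];c=wd(p+157*t);print(s['force'],s['torque'],s['clock'],c,np.arctan2(c[2]-93,c[0]+80))
im,dd=get_image("top");cv2.imwrite("pics/top14.png",im);a=cv2.imread("pics/top13.png")
crop(np.vstack([a[160:230],im[160:230]]),240,0,200,140,4,"pics/t14.png")
E
```

```text
clock: 44.4
eef_pos: [499.4, -17.2, 268.9]
tool_rot: [3.109, 0.422, 3.028]
force: [0.2, 5.9, -0.3]
width: 18.9
clock: 44.82
eef_pos: [499.1, -17.1, 269.3]
tool_rot: [3.109, 0.422, 3.028]
force: [1.8, 6.5, -2.0]
width: 18.6
[ 1.83167801  6.48915009 -1.99184032] [0.89502571 0.34886294 0.3562579 ] 44.8167 [-37.81526481  90.92245133 126.13073205] 0.6657578936814685
```

View pics/t14.png

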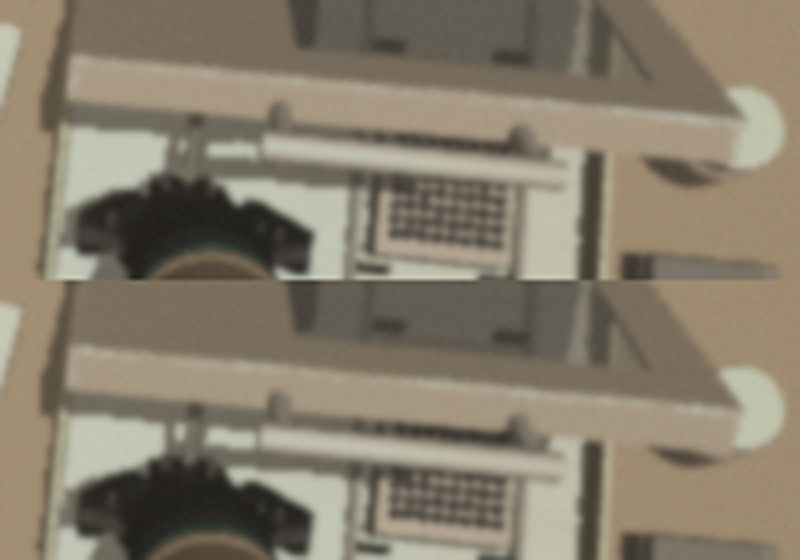

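```bash
python3 -m jog '[0,0,0,0,10,0,0,0,0,10,0,0,0,0,10,0,0,0,0,10,0,0,0,0,10,0,0,0,0,10,0,0,0,0,10,0,0,0,0,10]';  python3 - <<'E'
from k import *
s,p,M=tool();t=M[:,2];c=wd(p+157*t);print(s['force'],s['torque'],s['clock'],c,np.arctan2(c[2]-93,c[0]+80))
im,dd=get_image("top");cv2.imwrite("pics/top15.png",im);a=cv2.imread("pics/top13.png")
crop(np.vstack([a[160:230],im[160:230]]),240,0,200,140,4,"pics/t15.png")
E
```

```text
clock: 45.53
eef_pos: [499.0, -17.2, 269.3]
tool_rot: [3.109, 0.422, 3.028]
force: [0.8, 5.7, -0.9]
width: 18.8
[ 0.8070136   5.74207521 -0.88724608] [0.88876776 0.35366981 0.31078067] 45.5333 [-37.83328084  90.90049293 126.14231696] 0.6661352513420258
```

View pics/t15.png

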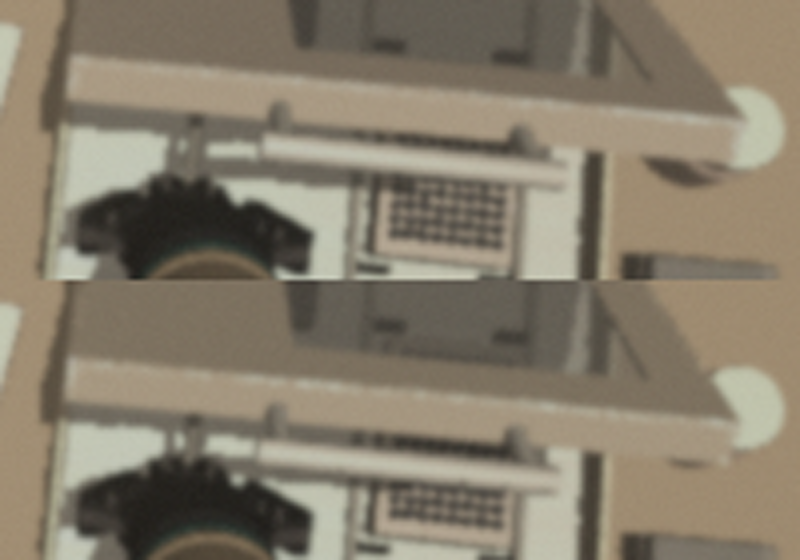

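```bash
python3 -m jog '[0,0,0,0,10,0,0,0,0,10,0,0,0,0,10,0,0,0,0,10,0,0,0,0,10,0,0,0,0,10,0,0,0,0,10,0,0,0,0,10,0,0,0,0,10,0,0,0,0,10,0,0,0,0,10,0,0,0,0,10,0,0,0,0,10,0,0,0,0,10]';  python3 - <<'E'
from k import *
s,p,M=tool();t=M[:,2];c=wd(p+157*t);print(s['force'],s['torque'],s['clock'],c,np.arctan2(c[2]-93,c[0]+80))
im,dd=get_image("top");cv2.imwrite("pics/top16.png",im);a=cv2.imread("pics/top13.png")
crop(np.vstack([a[160:230],im[160:230]]),240,0,200,140,4,"pics/t16.png")
im,dd=get_image("scene");cv2.imwrite("pics/scene16.png",im)
E
```

```text
clock: 46.75
eef_pos: [499.0, -17.1, 269.3]
tool_rot: [3.109, 0.422, 3.028]
force: [0.6, 5.7, -0.0]
width: 18.9
[ 0.57714248  5.69243806 -0.03548391] [0.79986945 0.37283322 0.27340531] 46.75 [-37.84703904  90.90502441 126.17279461] 0.6667404638103878
```

View pics/t16.png

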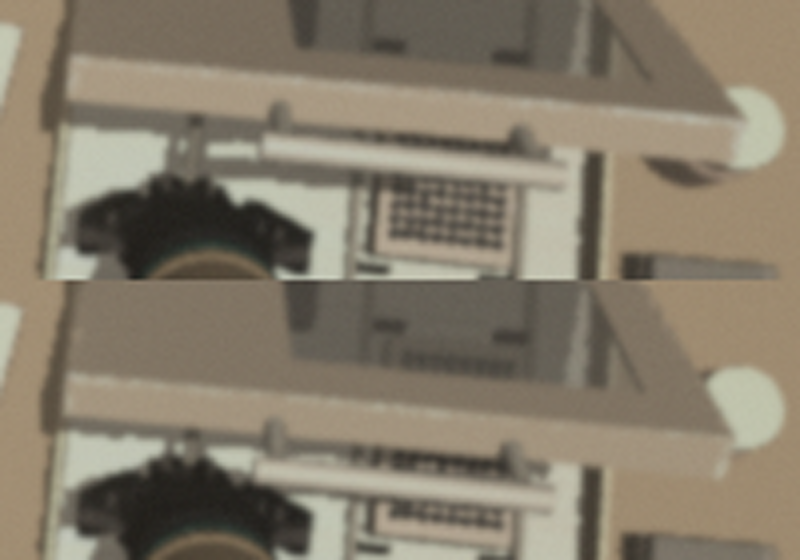

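View pics/scene16.png

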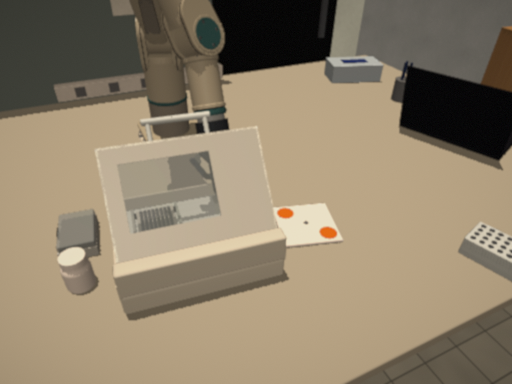

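```bash
python3 -m jog '[0,0,0,0,10,0,0,0,0,10,0,0,0,0,10,0,0,0,0,10,0,0,0,0,10,0,0,0,0,10,0,0,0,0,10,0,0,0,0,10]';  python3 - <<'E'
from k import *
s,p,M=tool();print(s['force'],s['clock'])
im,dd=get_image("top");cv2.imwrite("pics/top17.png",im);a=cv2.imread("pics/top16.png")
crop(np.vstack([a[160:230],im[160:230]]),240,0,200,140,4,"pics/t17.png")
A=a[180:225,245:430].astype(float).mean(2);B=im[180:225,245:430].astype(float).mean(2)
print(cv2.phaseCorrelate(A,B,cv2.createHanningWindow(A.shape[::-1],cv2.CV_64F)),np.abs(A-B).mean())
E
```

```text
clock: 47.52
eef_pos: [499.0, -17.1, 269.3]
tool_rot: [3.109, 0.422, 3.028]
force: [0.2, 5.9, -0.5]
width: 19.0
[ 0.24562623  5.88663051 -0.48067003] 47.5167
((-0.05595775194780117, 0.5616481967533602), 0.8780428349118125) 1.4772372372372375
```

View pics/t17.png

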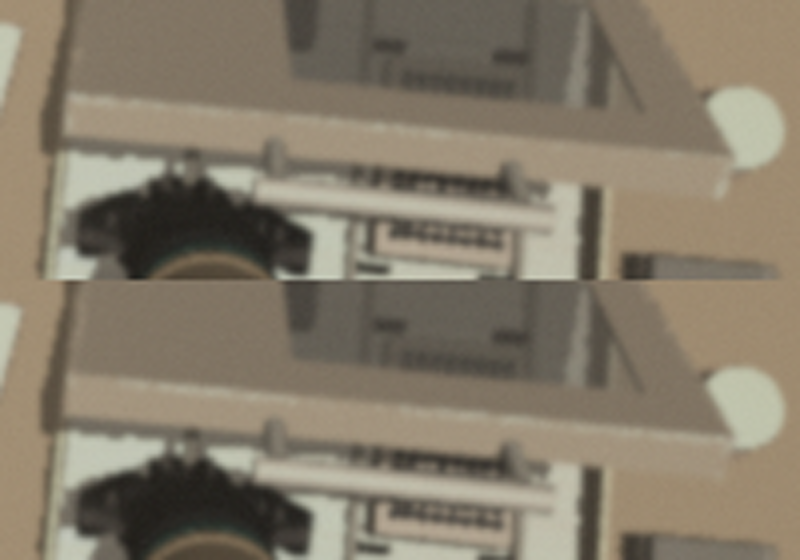

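```bash
python3 -m jog '[0,0,0,0,24,0,0,0,0,30,0,0,0,0,38,0,0,0,0,45,0,0,0,0,45,0,0,0,0,45,2,0,-1,0,45,6,0,-3,0,45,12,0,-7,0,45,20,0,-12,0,45,30,0,-18,0,45,42,0,-25,0,45,55,0,-33,0,45,70,0,-42,0,45,85,0,-51,0,45,97,0,-58,0,45,105,0,-66,0,45,110,0,-75,0,45]';  python3 - <<'E'
from k import *
s,p,M=tool();print(s['force'],s['clock'],wd(p+157*M[:,2]),s['width'],M[:,2])
im,dd=get_image("top");cv2.imwrite("pics/top18.png",im);a=cv2.imread("pics/top17.png")
crop(im,240,115,200,160,4,"pics/t18.png")
im,dd=get_image("scene");cv2.imwrite("pics/scene18.png",im)
E
```

```text
clock: 49.07
eef_pos: [390.9, -9.2, 298.7]
tool_rot: [3.114, 0.393, 3.018]
force: [-0.1, 1.8, 1.4]
width: 44.9
[-0.08347532  1.81499641  1.36023189] 49.0667 [-150.33889552   85.45603113  153.73079178] 44.92094981336115 [ 0.38295433 -0.01966484 -0.92355794]
```

View pics/t18.png

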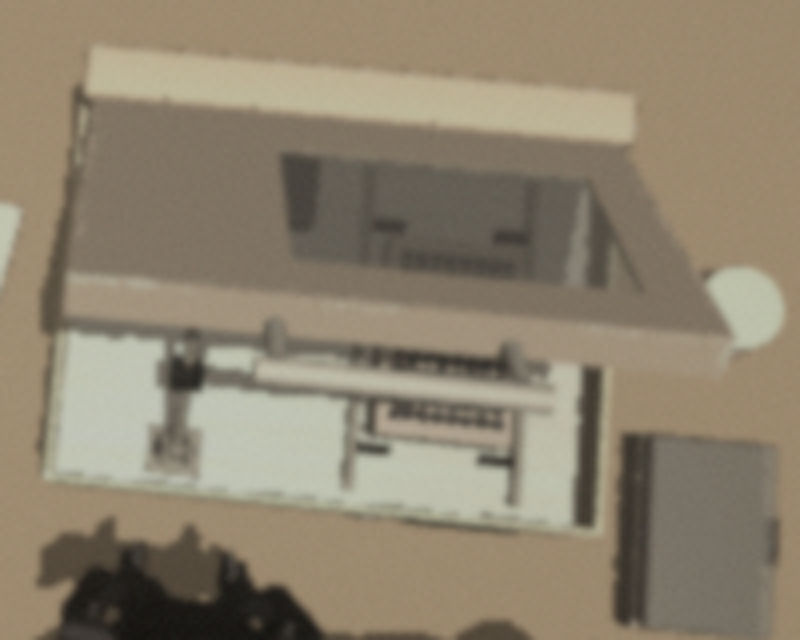

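View pics/scene18.png

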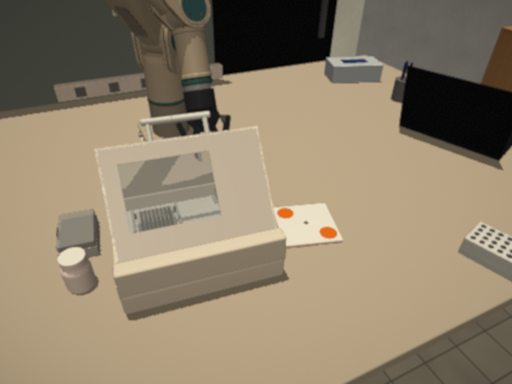

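```bash
python3 -m jog '[2,0,-8,0,45,4,0,-20,0,45,4,0,-35,0,45,4,0,-50,0,45,4,0,-60,0,45,4,0,-65,0,45,4,0,-65,0,45,4,0,-65,0,45,4,0,-65,0,45,4,0,-65,0,45,4,0,-65,0,45,4,0,-65,0,45]';  python3 - <<'E'
from k import *
s,p,M=tool();print(s['force'],s['clock'])
im,dd=get_image("top");cv2.imwrite("pics/top19.png",im);a=cv2.imread("pics/top18.png");b=cv2.imread("pics/top17.png")
c=lambda i:i[125:208,250:430].astype(float).mean(2)
w=cv2.createHanningWindow(c(a).shape[::-1],cv2.CV_64F)
print(cv2.phaseCorrelate(c(a),c(im),w),cv2.phaseCorrelate(c(b),c(im),w),np.abs(c(a)-c(im)).mean())
o=cv2.imread("pics/top0.png").astype(float)
for nm,(x,y,X,Y) in dict(pad=(175,150,248,222),rack=(395,222,440,275),jar=(412,180,440,208)).items():
    print(nm,cv2.phaseCorrelate(o[y:Y,x:X].mean(2),im[y:Y,x:X].astype(float).mean(2)))
crop(im,240,115,200,160,4,"pics/t19.png")
E
```

```text
clock: 50.17
eef_pos: [362.9, -4.0, 359.5]
tool_rot: [3.113, 0.401, 3.027]
force: [0.4, -0.7, 1.0]
width: 45.1
[ 0.37819689 -0.73772903  0.97093452] 50.1667
((-0.04260181506802496, -0.031060513858804484), 1.0383365729702958) ((-0.055560902724266725, 0.012595600840093368), 1.0033570043108726) 2.1221999107541274
pad ((0.5150409098541218, -0.02103322300089161), 0.9893550863055727)
rack ((0.3830728254253586, 0.0229207935729967), 1.0047374796758886)
jar ((-1.0397942642340858, -0.331412395670279), 0.3569654788172854)
```

View pics/t19.png

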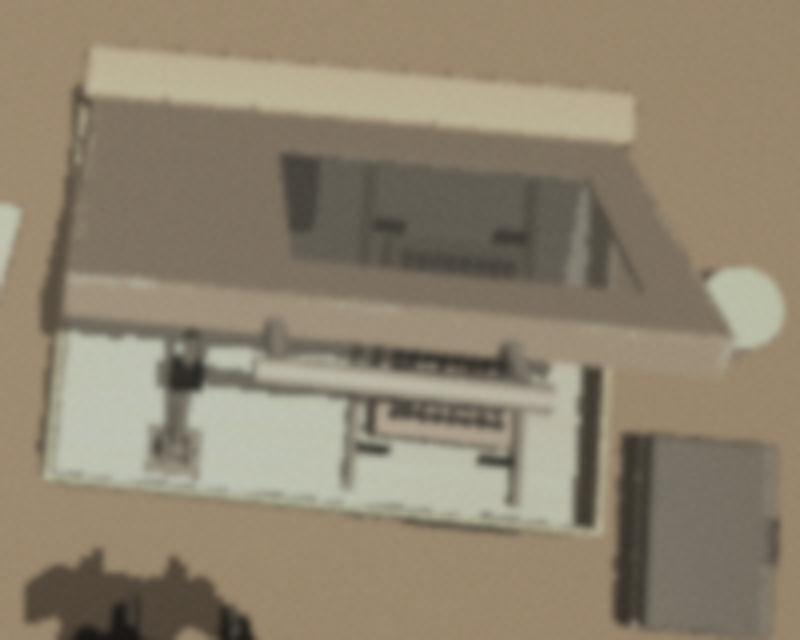

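```bash
python3 -c "
from cell import *
print(finish_job())"
```

```text
the job is handed in; nothing more can be done
None
```

The hood is open and stands by itself on the prop rod, with the tip in the holding hole. I handed the job in at about 50 s of the 72 s allowed.

**What I did**
- **First lift:** I lifted the hood by its pull bar to about 1.2 rad and let go so I could set up for the rod. I could not get the gripper leaning enough at the rod (about 0.3 rad, with the last joint at its limit), so I backed off. I turned the wrist half a turn and set the lean to about 0.4 rad.
- **Second lift:** The hood had sunk to about 0.8 rad by then. I pushed the bar back up to about 1.2 rad with the fingers.
- **Rod:** I pinched the rod's discs and swung it up to about 0.46 rad. I let the hood settle onto the tip, then swept slowly. At about 0.64–0.66 rad the drag fell away and the hood sank about 0.09 rad as the tip went into the hole.
- **Release:** I let go only after the hood had stopped sinking, then backed the gripper clear.

**Last checks**
- **Hood:** It reads about 0.88 rad in the top camera (0.87 expected). It had moved less than 0.1 pixel between 0.8 s before I let go and about 2 s after, with the gripper clear of everything.
- **Forces:** While sweeping, the wrist force stayed under about 16 N, which I estimate as about 3–4 N at the rod tip. I saw only the end-of-call readings, not the peaks. A steady 4–7 N sideways force on the rod grip from slight misalignment never went away until I released it.
- **Bystanders:** The deck rack, spare rack, pad and jar look unmoved and I saw no contact with any of them. The image comparison for the pad and spare rack showed shifts of about 0.4–0.5 pixel, which I take to be shadow and lighting changes. The jar's result was too poor to use, though by eye it is at the same pixels. I did not run the comparison on the deck rack.
- **Joint limit:** On the first approach the last joint read -2.9407 against its stated limit of -2.94, and -2.9409 on the turn that followed. I take that to be rounding.

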